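Seal the incubation canister: crisscross tightening of four clamp knobs

TASK

Seal the lid of the incubation canister by turning its four black clamp knobs clockwise in crisscross order, in two passes: first bring every knob just snug, about 0.40 N m, taking opposite knobs one after the other; then go round crosswise again and bring each to full tightness, about 0.6 N m, never beyond 0.7. Do not lean on the clear lid and leave the other things on the bench where they are.

Things in the scene. Friction and masses are not known exactly. Their poses are not given: they have to be found in the camera images.
- jar: Round canister 216 mm across, bolted down: grey base, clear tub, steel flange, orange gasket, four aluminium clamp brackets (tops 112 mm up), each with a black bar knob. Origin: centre of its underside, on the table, z up. Clamps 0, 1, 2, 3 stand counter-clockwise from above at 45, 135, 225, 315 degrees from its x axis, 75 mm from the centre; 0 is opposite 2, 1 opposite 3.
- lid: Clear plastic lid, 192 mm disc, 8 mm thick, top 85 mm above the table, with a brass valve stub in the middle (top 97 mm). Origin at the canister's origin. It is not to be leaned on.
- grip0 (a point): Knob of clamp 0: black bar 50 mm long, 14 thick, 26 tall (127 to 153 mm up), yellow stripe on top. Point: bar's centre on the turning axis, 140 mm up, it does not sink; x along the bar, y across, z up. Clockwise from above tightens (yaw falls); the screw stays where left, but the bar sits on a rubber bush that twists 0.5 rad per N m and springs back on release. Bar angle does not tell tightness. Screw turns 0.3 to 0.9 rad to snug, 0.8 to 1.4 to tight.
- press0 (a point): Underside of the 24 mm shoe that knob 0 drives down 2 mm per rad: 85.8 to 84.7 mm up at the start, 84.0 snug, 83.0 tight; small beside the noise, so feel the torque. Slow turning takes 0.04 to 0.27 N m at the start, rising evenly 0.40 N m per rad: snug 0.40 (0.30 to 0.50 will do), fully tight 0.6 (0.52 to 0.7); past 0.6 it eases back to 0.6 when let go.
- grip1 (a point): Knob of clamp 1: black bar 50 mm long, 14 thick, 26 tall (127 to 153 mm up), white stripe on top. Point: bar's centre on the turning axis, 140 mm up, it does not sink; x along the bar, y across, z up. Clockwise from above tightens (yaw falls); the screw stays where left, but the bar sits on a rubber bush that twists 0.5 rad per N m and springs back on release. Bar angle does not tell tightness. Screw turns 0.3 to 0.9 rad to snug, 0.8 to 1.4 to tight.
- press1 (a point): Underside of the 24 mm shoe that knob 1 drives down 2 mm per rad: 85.8 to 84.7 mm up at the start, 84.0 snug, 83.0 tight; small beside the noise, so feel the torque. Slow turning takes 0.04 to 0.27 N m at the start, rising evenly 0.40 N m per rad: snug 0.40 (0.30 to 0.50 will do), fully tight 0.6 (0.52 to 0.7); past 0.6 it eases back to 0.6 when let go.
- grip2 (a point): Knob of clamp 2: black bar 50 mm long, 14 thick, 26 tall (127 to 153 mm up), white stripe on top. Point: bar's centre on the turning axis, 140 mm up, it does not sink; x along the bar, y across, z up. Clockwise from above tightens (yaw falls); the screw stays where left, but the bar sits on a rubber bush that twists 0.5 rad per N m and springs back on release. Bar angle does not tell tightness. Screw turns 0.3 to 0.9 rad to snug, 0.8 to 1.4 to tight.
- press2 (a point): Underside of the 24 mm shoe that knob 2 drives down 2 mm per rad: 85.8 to 84.7 mm up at the start, 84.0 snug, 83.0 tight; small beside the noise, so feel the torque. Slow turning takes 0.04 to 0.27 N m at the start, rising evenly 0.40 N m per rad: snug 0.40 (0.30 to 0.50 will do), fully tight 0.6 (0.52 to 0.7); past 0.6 it eases back to 0.6 when let go.
- grip3 (a point): Knob of clamp 3: black bar 50 mm long, 14 thick, 26 tall (127 to 153 mm up), white stripe on top. Point: bar's centre on the turning axis, 140 mm up, it does not sink; x along the bar, y across, z up. Clockwise from above tightens (yaw falls); the screw stays where left, but the bar sits on a rubber bush that twists 0.5 rad per N m and springs back on release. Bar angle does not tell tightness. Screw turns 0.3 to 0.9 rad to snug, 0.8 to 1.4 to tight.
- press3 (a point): Underside of the 24 mm shoe that knob 3 drives down 2 mm per rad: 85.8 to 84.7 mm up at the start, 84.0 snug, 83.0 tight; small beside the noise, so feel the torque. Slow turning takes 0.04 to 0.27 N m at the start, rising evenly 0.40 N m per rad: snug 0.40 (0.30 to 0.50 will do), fully tight 0.6 (0.52 to 0.7); past 0.6 it eases back to 0.6 when let go.
- pot_a_mid (a point): White pot with a green cap, 68 mm across, 62 mm tall; bystander. Point at its centre.
- pot_b_mid (a point): White pot with a white cap, 68 mm across, 62 mm tall; bystander. Point at its centre.
- flask_mid (a point): Glass bottle with a blue cap, 60 mm across, 140 mm tall; bystander. Point at its centre.
- wrench_grip (a point): Steel wrench 150 mm long lying flat; bystander. Point on its handle.
- spare_ring_mid (a point): Spare orange sealing ring 48 mm across, 10 mm tall, lying beside the canister; bystander. Point at its centre.
- spare_shoe_center (a point): Spare black rubber shoe, 26 mm across, 12 mm tall, beside the canister; bystander. Point at its centre.
- brush_grip (a point): Small brush 160 mm long lying flat; bystander. Point on its handle.
There are look-alikes about, which are no part of the job. What is shaped like the jar but blue is not meant.

How it is judged:
By the outcome, as a careful person would: the job done as asked, in the order asked, and still so for the second after the job is handed in, with the robot touching nothing.
It also fails if it takes over 72 s, if anything falls off the work surface, if the arm or the gripper's body presses on something with over 40 N, if the wrist force passes 120 N, or if a joint passes its speed limit or range.

ROBOT

A 6-joint arm with a two-finger parallel gripper is mounted at the origin on the work surface. World frame = base frame: x ahead of the robot, y to its left, z up, the work surface at z = 0. Lengths are in m, angles in rad, forces in N, time in s.
With the tool pointing down it reaches from about 0.4 to 0.825 m from the base axis. Payload 7 kg.
Tool frame: the origin (TCP) lies midway between the tips of the shut fingers; the grasp point (between the pads) lies manip.grasp_offset behind it (manip.grasp_offset is the distance from the TCP to the grasp point, in m); z points along the fingers, y is the direction in which the jaws open and shut (so a half turn about z gives the same grasp; the last joint's range is limited). The gripper opens to 85 mm and grips with 20 to 120 N. Pads are 22 mm wide; open, the fingers measure 114 mm over their backs; the gripper's body (76 mm by 85 mm) begins 54 mm behind the grasp point. The pads swing forward as they close: fully open they stand 13 mm farther back than shut.
Start: joints at [1.633, 0.359, 0.012, 0, -1.224, -0.288], TCP at [0.151, 0.658, 0.231] pointing down, gripper open.
Joint ranges: [-3.07, 3.07], [-1.43, 2.12], [-1.02, 1.25], [-3.03, 1.67], [-3.05, -0], [-3.03, 3.03]. Speed limits (rad/s): [2.39, 2.39, 3.01, 3.14, 3.14, 3.14].

INTERFACE

Orientations are given as a unit quaternion [w, x, y, z].
In Python, from station import telemetry, eyes, manip, spotter gives the robot as it stands.
- The arm moves only by the shell command python3 -m creep 'ROWS' [FORCE]. ROWS is JSON, a list of rows, each an object with "slide": the shift along the tool's x, y, z in m, a list of three; "roll": the turn about the tool's z in rad; "jaw": the opening, from 0 (shut) to 1 (fully open). In form: [{"slide": [dx, dy, dz], "roll": roll, "jaw": jaw}, ...]. A call has 1 to 12 rows; each row shifts and turns the pose as measured when the row begins, along the tool's axes as they then stand; what a row does not reach is not made up. A row lasts 1/10 s, in which the tool goes at most 50 mm and 8.59 degrees, less where a joint would pass 70% of its speed; a pose out of reach is approached as far as the arm can. A call with a gripper value outside its range is refused whole. The fingers move at their own pace and stop on an object; FORCE is the grip in N (left out, the last holds). Time passes only in rows, so rows that do not move let the fingers close. It gives the time, the measured TCP pose, the force and the opening at its end, in the units of the state.
- telemetry.get_state(): the state, without advancing time (a new reading comes with each control period).
- eyes.camera(name): name is "side" or "top"; returns the picture (480x640x3 uint8, red, green, blue); there is no depth.
- eyes.camera_model(name): a dict with "fx", "fy", "cx", "cy" (pixels), "R" (3x3) and "t" (3): a world point X has camera coordinates R X + t. Camera axes: x right, y down, z forward; pixel columns grow to the right and rows downward; lengths in m; the calibration is good to about 2 mm. A picture is of the moment at which its call begins. camera_model takes no time and is no camera call.
- manip.job_done(): hands the job in, once; it reports no verdict.
Trained networks look in the newest picture that a camera, given by its name, has taken for a name from the list of things; names that differ only in an ending like _2 or _b are one class to them, and where a whole thing is asked for, a point or a joint stands for the part that bears it (a point fixed in the world has none). Each returns a list of dicts, best first, with "p" (0 to 1); they miss things now and then, are a little off and sometimes report something else, mostly with a low value. They report only what shows in the picture. A call takes as long as a camera call. They do not tell look-alikes from the thing itself.
- spotter.boxes_of(thing, camera): "point" ([x, y, z] in m, in world coordinates, good to about 4 mm: the middle of the surface that is visible of it).
- spotter.silhouettes(thing, camera): "pixels" (480x640 bool, what is visible of it).
The state is a dict: "clock": time; "joint_positions": joint angles; "joint_velocities": joint speeds; "joint_efforts": joint torques, N m; "tool_pos": TCP position; "eef_rot": TCP orientation; "contact_force": force on the tool from outside, world axes, zero at the start; "ft_torque": the same for the moment, N m; "opening": finger opening in m.
Only numpy, scipy, OpenCV 4.12 (cv2) and the standard library are available. Lean on these libraries where they do the work, as an engineer would, in place of code of your own. Each camera call takes 0.05 s, during which the arm holds its last target.

## Working session

There is one attempt and no reset: what is moved stays moved. The work goes in short steps, Python scripts to look and compute and a shell command to move; the robot and the scene stay as the last step left them, time stands still between calls to the robot, and variables do not carry over. Pictures are saved under pics/ and viewed, and the job is handed in when it is done.

```bash
ls; mkdir -p pics
python3 - <<'E'
from station import telemetry, eyes, manip, spotter
import cv2,numpy as np
s=telemetry.get_state()
print(s, manip.grasp_offset)
for c in ("top","side"):
    im=eyes.camera(c); cv2.imwrite(f"pics/{c}0.png",im[:,:,::-1])
    m=eyes.camera_model(c); print(c,m)
    for t in ["jar","grip0"]:
        for d in spotter.boxes_of(t,c): print(t,np.round(d["point"],4),round(d["p"],2))
E
```

```text
pics
{'clock': 0.0, 'joint_positions': array([ 1.63309721e+00,  3.59394940e-01,  1.10792427e-02, -3.56158116e-04,
       -1.22410540e+00, -2.88096865e-01]), 'joint_velocities': array([ 4.64825495e-04,  8.66452074e-04, -2.77529365e-04,  8.39908150e-05,
       -2.35856210e-04,  2.05646576e-04]), 'joint_efforts': array([-4.44104751e-05, -5.83317018e+01,  2.93426889e+01,  6.93657026e+00,
       -5.83582543e-03, -7.39686840e-06]), 'tool_pos': array([0.15103804, 0.65739707, 0.23036626]), 'eef_rot': array([ 8.29132198e-04,  9.93626612e-01, -1.12718530e-01, -2.32697200e-05]), 'contact_force': array([0.13126774, 0.36165819, 0.54911879]), 'ft_torque': array([ 0.02820834,  0.02200452, -0.00345837]), 'opening': 0.08549958552497094} 0.0187
top {'fx': 577.8519451234663, 'fy': 577.8519451234663, 'cx': 324.38656143038367, 'cy': 239.50082767717024, 'R': array([[ 0.00626472, -0.99995519,  0.00709664],
       [-0.9874246 , -0.00730697, -0.15792174],
       [ 0.15796652, -0.00601806, -0.98742613]]), 't': array([-0.01344665,  0.48139809,  1.76053436])}
jar [0.5254 0.0653 0.0881] 0.96
jar [0.2723 0.2261 0
[... 486 characters left out ...]
5878801992, 'R': array([[ 0.98115463, -0.19255096, -0.01611616],
       [-0.12875444, -0.58932033, -0.79757372],
       [ 0.144076  ,  0.78461817, -0.60300616]]), 't': array([-0.46419562,  0.14085539,  1.35656278])}
jar [ 0.3895 -0.2591  0.0849] 0.76
jar [0.2745 0.1691 0.0871] 0.7
grip0 [ 0.34   -0.2641  0.1455] 0.91
grip0 [ 0.4475 -0.2602  0.147 ] 0.89
grip0 [0.3299 0.1699 0.1437] 0.78
grip0 [ 0.3351 -0.1602  0.1433] 0.76
grip0 [0.5844 0.0048 0.1439] 0.75
grip0 [0.4839 0.003  0.1534] 0.7
grip0 [ 0.4423 -0.1488  0.1458] 0.66
grip0 [0.2222 0.1714 0.1482] 0.61
grip0 [0.2267 0.2778 0.1456] 0.58
grip0 [0.33   0.2773 0.1423] 0.57
grip0 [0.4797 0.1093 0.1454] 0.56
grip0 [0.5868 0.1077 0.1408] 0.53
```

View pics/top0.png

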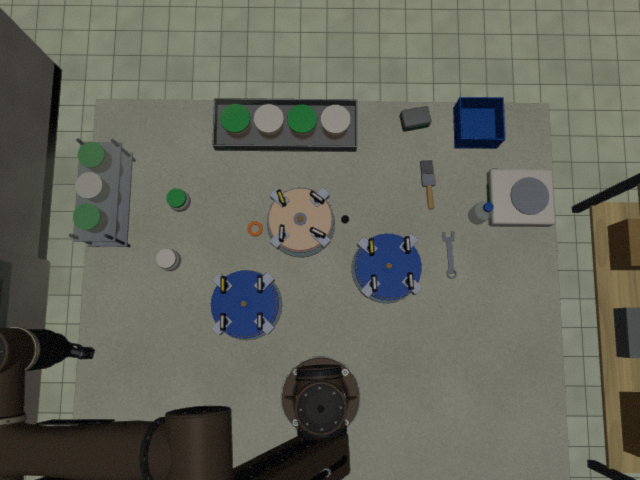

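View pics/side0.png

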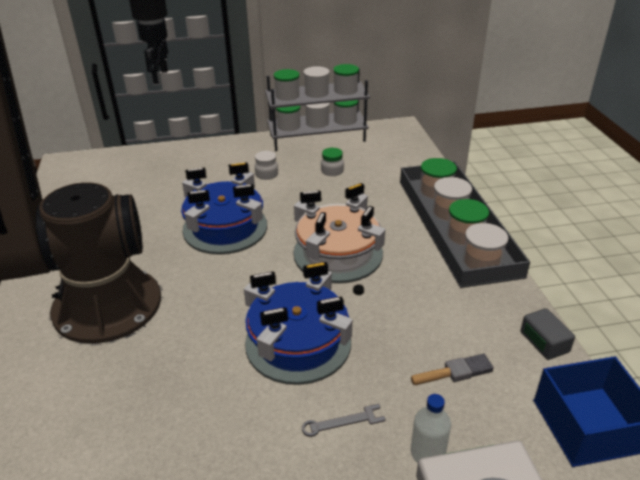

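Jar-shaped candidates in the top picture are (300,220) with a clear lid, and (245,304) and (388,267), which are both blue. The clear one fits the description. I'll confirm it in a crop and measure the knobs there.

```bash
cat > h.py <<'E'
from station import telemetry, eyes, manip, spotter
import cv2,numpy as np
def pix2world(c,u,v,z):
    m=eyes.camera_model(c);R=np.array(m["R"]);t=np.array(m["t"])
    d=R.T@np.array([(u-m["cx"])/m["fx"],(v-m["cy"])/m["fy"],1]);o=-R.T@t
    return o+d*(z-o[2])/d[2]
def proj(c,X):
    m=eyes.camera_model(c);p=np.array(m["R"])@X+m["t"]
    return m["fx"]*p[0]/p[2]+m["cx"],m["fy"]*p[1]/p[2]+m["cy"]
E
python3 - <<'E'
from h import *
im=cv2.imread("pics/top0.png"); a=cv2.resize(im[175:265,255:345],None,fx=6,fy=6,interpolation=cv2.INTER_CUBIC)
cv2.imwrite("pics/crop0.png",a)
eyes.camera("top")
P=[]
for d in spotter.silhouettes("grip0","top"):
    m=d["pixels"]; v,u=np.nonzero(m)
    c=(u.mean(),v.mean())
    if not(255<c[0]<345 and 175<c[1]<265): continue
    pts=np.array([pix2world("top",x,y,.153)[:2] for x,y in zip(u,v)])
    q=pts-pts.mean(0); w,V=np.linalg.eigh(np.cov(q.T))
    print(round(d["p"],2),np.round(c,1),len(u),pts.mean(0).round(4),np.degrees(np.arctan2(V[1,1],V[0,1])).round(1),np.sqrt(w*12).round(4))
# stripes
hsv=cv2.cvtColor(im,cv2.COLOR_BGR2HSV)
for c in ((281,197),(317,197),(281,231),(316,233)):
    x0,y0=c[0]-12,c[1]-12
    p=hsv[y0:y0+24,x0:x0+24]
    print(c);
E
```

```text
0.64 [281.3 198.2] 50 [0.5853 0.1182] -159.1 [0.0095 0.0499]
0.62 [281.3 233. ] 107 [0.4814 0.1164] 179.1 [0.0179 0.0499]
0.42 [317.1 197.2] 71 [0.5891 0.0127] 53.4 [0.0143 0.0433]
(281, 197)
(317, 197)
(281, 231)
(316, 233)
```

View pics/crop0.png

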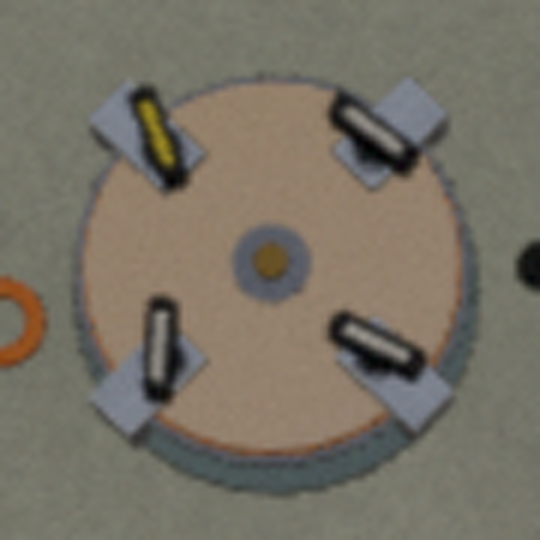

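The crop confirms it: a clear lid over an orange gasket with a yellow-striped knob 0 at about (281,198), so the jar at (300,220) is the right one. Next I'll get the stripe centres and angles.

```bash
cat >> h.py <<'E'
def bars(im, centers, zt=.153, r=12):
    # dark bar + bright stripe: bounding rect of dark pixel hull in upscaled crop
    out=[]
    for (u,v) in centers:
        x0,y0=int(u)-r,int(v)-r; s=8
        p=cv2.resize(im[y0:y0+2*r,x0:x0+2*r],None,fx=s,fy=s,interpolation=cv2.INTER_CUBIC)
        g=p.max(2); dark=(g<70).astype(np.uint8)
        dark=cv2.morphologyEx(dark,cv2.MORPH_CLOSE,np.ones((25,25)))
        dark=cv2.morphologyEx(dark,cv2.MORPH_OPEN,np.ones((25,25)))
        n,l,st,_=cv2.connectedComponentsWithStats(dark)
        k=1+np.argmax(st[1:,4]); b,a=np.nonzero(l==k)
        pu=(a+.5)/s-.5+x0; pv=(b+.5)/s-.5+y0
        pts=np.array([pix2world("top",x,y,zt)[:2] for x,y in zip(pu,pv)])
        rc=cv2.minAreaRect((pts*1e4).astype(np.float32)); bx=cv2.boxPoints(rc)/1e4
        e=[bx[1]-bx[0],bx[2]-bx[1]]; e=max(e,key=np.linalg.norm)
        q=pts-pts.mean(0); w,V=np.linalg.eigh(np.cov(q.T))
        ang=np.arctan2(V[1,1],V[0,1])
        out.append((np.array(rc[0])/1e4,pts.mean(0),ang,np.sqrt(w*12),np.array(rc[1])/1e4,np.arctan2(e[1],e[0])))
    return out
E
python3 - <<'E'
from h import *
im=cv2.imread("pics/top0.png")
B=bars(im,[(281,198),(281.5,233),(318,232.3),(317.3,197)])
C=[]
for b in B: print("rectc",b[0].round(4),"mean",b[1].round(4),"ang",np.degrees(b[2]).round(1),"rect ang",np.degrees(b[5]).round(1),b[3].round(4),b[4].round(4)); C.append(b[1])
# endpoints typed by eye
E_=[((143,92),(175,185)),((162,298),(158,397)),((338,320),(417,368)),((340,100),(410,165))]
for a,b in E_:
    w=[pix2world("top",255+(p[0]+.5)/6-.5,175+(p[1]+.5)/6-.5,.153)[:2] for p in (a,b)]
    d=w[0]-w[1]; print("eye",((w[0]+w[1])/2).round(4),np.degrees(np.arctan2(d[1],d[0])).round(1))
def fit(C):
    # rigid fit to pattern
    C=np.array(C);P=.075*np.array([[np.cos(a),np.sin(a)] for a in np.pi/4+np.pi/2*np.arange(4)])
    c=C.mean(0);q=C-c;t=np.arctan2((P[:,0]*q[:,1]-P[:,1]*q[:,0]).sum(),(P*q).sum())
    R=np.array([[np.cos(t),-np.sin(t)],[np.sin(t),np.cos(t)]])
    print("jar",c.round(4),np.degrees(t).round(2),"\n",(P@R.T+c).round(4).tolist())
fit(C)
E
```

```text
Traceback (most recent call last):
  File "h.py", line 22, in bars
    pts=np.array([pix2world("top",x,y,zt)[:2] for x,y in zip(pu,pv)])
                  ~~~~~~~~~^^^^^^^^^^^^^^
  File "h.py", line 4, in pix2world
    m=eyes.camera_model(c);R=np.array(m["R"]);t=np.array(m["t"])
ValueError: time passes only in moves, steps and waits
```

```bash
sed -i 's/eyes.camera_model(c)/CM(c)/; 2a import functools\nCM=functools.lru_cache(None)(lambda c: eyes.camera_model(c))' h.py
cat >> h.py <<'E'
def fit(C):
    C=np.array(C);P=.075*np.array([[np.cos(a),np.sin(a)] for a in np.pi/4+np.pi/2*np.arange(4)])
    c=C.mean(0);q=C-c;t=np.arctan2((P[:,0]*q[:,1]-P[:,1]*q[:,0]).sum(),(P*q).sum())
    R=np.array([[np.cos(t),-np.sin(t)],[np.sin(t),np.cos(t)]])
    print("jar",c.round(4),np.degrees(t).round(2),"\n",(P@R.T+c).round(4).tolist())
E
python3 - <<'E'
from h import *
im=cv2.imread("pics/top0.png")
B=bars(im,[(281,198),(281.5,233),(318,232.3),(317.3,197)])
C=[]
for b in B: print("rectc",b[0].round(4),"mean",b[1].round(4),"ang",np.degrees(b[2]).round(1),"rect ang",np.degrees(b[5]).round(1),b[3].round(4),b[4].round(4)); C.append(b[1])
E_=[((143,92),(175,185)),((162,298),(158,397)),((338,320),(417,368)),((340,100),(410,165))]
C2=[]
for a,b in E_:
    w=[pix2world("top",255+(p[0]+.5)/6-.5,175+(p[1]+.5)/6-.5,.153)[:2] for p in (a,b)]
    d=w[0]-w[1]; print("eye",((w[0]+w[1])/2).round(4),np.degrees(np.arctan2(d[1],d[0])).round(1)); C2.append((w[0]+w[1])/2)
fit(C);fit(C2);print(telemetry.get_state()["clock"])
E
```

```text
rectc [0.5869 0.1196] mean [0.5867 0.119 ] ang -159.1 rect ang 22.2 [0.0145 0.0477] [0.053 0.018]
rectc [0.4815 0.1152] mean [0.4809 0.1156] ang 178.2 rect ang 1.0 [0.0153 0.0459] [0.0485 0.0175]
rectc [0.4821 0.0127] mean [0.4834 0.0116] ang 62.9 rect ang 63.5 [0.018  0.0433] [0.0496 0.0219]
rectc [0.5879 0.0153] mean [0.5886 0.0149] ang 49.7 rect ang 54.6 [0.0178 0.0478] [0.051  0.0238]
eye [0.587  0.1188] 19.5
eye [0.4829 0.1165] -1.2
eye [0.4854 0.0108] 58.8
eye [0.5908 0.0129] 46.9
jar [0.5349 0.0653] 1.53 
 [[0.5865, 0.1197], [0.4804, 0.1169], [0.4833, 0.0109], [0.5893, 0.0137]]
jar [0.5365 0.0647] 1.47 
 [[0.5882, 0.1191], [0.4822, 0.1164], [0.4849, 0.0104], [0.5909, 0.0131]]
0.4
```

```bash
cat >> h.py <<'E'
K=[(.5874,.1193),(.4815,.1167),(.4843,.0107),(.5903,.0133)]
def go(x,y,z,yaw=None):
    s=telemetry.get_state();w,a,b,c=s["eef_rot"]
    from scipy.spatial.transform import Rotation as Ro
    R=Ro.from_quat([a,b,c,w]).as_matrix();cy=np.arctan2(R[1,0],R[0,0])
    d=R.T@(np.array([x,y,z])-s["tool_pos"])
    r=None if yaw is None else round(-((yaw-cy+np.pi/2)%np.pi-np.pi/2),3)
    print("t",round(s["clock"],2),"pos",s["tool_pos"].round(4),"yaw",cy.round(3),"tilt",R[:,2].round(3),"q1,q6",s["joint_positions"][[0,5]].round(2),"slide",d.round(4),"roll",r,"F",s["contact_force"].round(2),"T",s["ft_torque"].round(3),"op",round(s["opening"],4))
E
python3 -m creep '[{"slide":[0.039,0.0305,0],"roll":0,"jaw":0.5},{"slide":[0.039,0.0305,0],"roll":0,"jaw":0.5},{"slide":[0.039,0.0305,0],"roll":0,"jaw":0.5},{"slide":[0.039,0.0305,0],"roll":0,"jaw":0.5},{"slide":[0.039,0.0305,0],"roll":0,"jaw":0.5},{"slide":[0.039,0.0305,0],"roll":0,"jaw":0.5},{"slide":[0.039,0.0305,0],"roll":0,"jaw":0.5},{"slide":[0.039,0.0305,0],"roll":0,"jaw":0.5},{"slide":[0.039,0.0305,0],"roll":0,"jaw":0.5},{"slide":[0.039,0.0305,0],"roll":0,"jaw":0.5},{"slide":[0.039,0.0305,0],"roll":0,"jaw":0.5},{"slide":[0.039,0.0305,0],"roll":0,"jaw":0.5}]' 40
python3 -c "
from h import *
go(*K[0],.20,.35)"
```

```text
clock: 1.6
tool_pos: [0.5281, 0.1937, 0.2324]
eef_rot: [-0.002, 0.994, -0.107, 0.002]
contact_force: [1.4, 1.6, 0.0]
opening: 0.0426
t 1.6 pos [0.5281 0.1937 0.2324] yaw -0.215 tilt [ 0.004  0.004 -1.   ] q1,q6 [0.7  0.66] slide [0.0737 0.0601 0.0324] roll -0.565 F [1.37 1.59 0.05] T [ 0.16  -0.118 -0.007] op 0.0426
```

```bash
python3 -m creep '[{"slide":[0.037,0.030,0],"roll":0,"jaw":0.5},{"slide":[0.030,0.025,0],"roll":0,"jaw":0.5},{"slide":[0,0,0.015],"roll":-0.14,"jaw":0.5},{"slide":[0,0,0.015],"roll":-0.14,"jaw":0.5},{"slide":[0,0,0],"roll":-0.14,"jaw":0.5},{"slide":[0,0,0],"roll":-0.14,"jaw":0.5},{"slide":[0,0,0],"roll":0,"jaw":0.5}]' 40
python3 -c "
from h import *
go(*K[0],.125,.35)
im=eyes.camera('side');cv2.imwrite('pics/s1.png',cv2.resize(im[140:300,240:440,::-1],None,fx=4,fy=3.75)[:600])
im=eyes.camera('top');cv2.imwrite('pics/t1.png',cv2.resize(im[165:275,240:360,::-1],None,fx=5,fy=5))"
```

```text
clock: 2.3
tool_pos: [0.5877, 0.115, 0.2011]
eef_rot: [-0.001, 0.984, 0.177, 0.003]
contact_force: [-0.5, -0.3, -0.4]
opening: 0.0429
t 2.3 pos [0.5877 0.115  0.2011] yaw 0.356 tilt [ 0.006  0.004 -1.   ] q1,q6 [0.52 1.41] slide [ 0.0007 -0.004   0.0761] roll 0.006 F [-0.46 -0.35 -0.39] T [-0.01   0.029 -0.052] op 0.0429
```

View pics/s1.png

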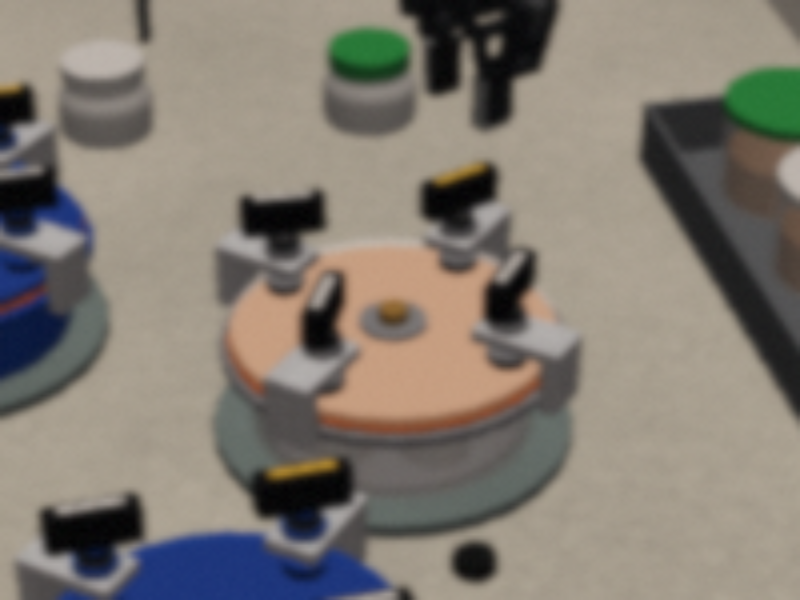

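Side picture: the fingers hang above knob 0, whose yellow stripe is at crop (460,180), and nothing is in the way. Descend and grip.

```bash
python3 -m creep '[{"slide":[0.001,-0.004,0.036],"roll":0,"jaw":0.5},{"slide":[0,0,0.028],"roll":0,"jaw":0.5},{"slide":[0,0,0.010],"roll":0,"jaw":0.5},{"slide":[0,0,0],"roll":0,"jaw":0.5}]' 40
python3 -c "
from h import *
go(*K[0],.125,.35)"
python3 -m creep '[{"slide":[0,0,0],"roll":0,"jaw":0.1},{"slide":[0,0,0],"roll":0,"jaw":0.1},{"slide":[0,0,0],"roll":0,"jaw":0.1},{"slide":[0,0,0],"roll":0,"jaw":0.1}]' 40
python3 -c "
from h import *
go(*K[0],.125,.35)"
```

```text
clock: 2.8
tool_pos: [0.5896, 0.1209, 0.1283]
eef_rot: [-0.002, 0.986, 0.168, 0.006]
contact_force: [-0.0, -0.0, 0.4]
opening: 0.0425
t 2.8 pos [0.5896 0.1209 0.1283] yaw 0.337 tilt [ 0.011  0.006 -1.   ] q1,q6 [0.53 1.38] slide [-0.0027  0.0008  0.0033] roll -0.013 F [-0.01 -0.03  0.38] T [ 0.033  0.032 -0.017] op 0.0425
clock: 3.2
tool_pos: [0.5902, 0.1221, 0.1304]
eef_rot: [-0.003, 0.986, 0.166, 0.007]
contact_force: [1.9, 1.4, -7.9]
opening: 0.0131
t 3.2 pos [0.5902 0.1221 0.1304] yaw 0.334 tilt [ 0.013  0.008 -1.   ] q1,q6 [0.53 1.38] slide [-0.0037  0.0018  0.0054] roll -0.016 F [ 1.93  1.37 -7.92] T [-0.141 -0.674  0.098] op 0.0131
```

```bash
cat >> h.py <<'E'
def rd():
    s=telemetry.get_state();w,a,b,c=s["eef_rot"]
    yaw=np.arctan2(2*(a*b+w*c),w*w+a*a-b*b-c*c)
    print("t",round(s["clock"],2),"pos",s["tool_pos"].round(4),"yaw",yaw.round(3),"F",s["contact_force"].round(1),"T",s["ft_torque"].round(3),"e6",s["joint_efforts"][5].round(3),"v6",s["joint_velocities"][5].round(3),"op",round(s["opening"],4))
E
python3 -m creep '[{"slide":[0,0,0],"roll":0,"jaw":0},{"slide":[0,0,0],"roll":0,"jaw":0}]' 100
python3 -c "
from h import *
rd()"
python3 -m creep '[{"slide":[0,0,0],"roll":0.05,"jaw":0},{"slide":[0,0,0],"roll":0.05,"jaw":0}]' 100
python3 -c "
from h import *
rd()"
python3 -m creep '[{"slide":[0,0,0],"roll":0.05,"jaw":0},{"slide":[0,0,0],"roll":0.05,"jaw":0}]' 100
python3 -c "
from h import *
rd()"
```

```text
clock: 3.4
tool_pos: [0.5903, 0.1221, 0.1305]
eef_rot: [-0.003, 0.986, 0.166, 0.007]
contact_force: [1.4, 1.1, -5.8]
opening: 0.012
t 3.4 pos [0.5903 0.1221 0.1305] yaw 0.334 F [ 1.4  1.1 -5.8] T [ 0.122 -0.272  0.085] e6 -0.086 v6 -0.001 op 0.012
clock: 3.6
tool_pos: [0.5904, 0.1217, 0.1305]
eef_rot: [-0.003, 0.993, 0.116, 0.007]
contact_force: [1.3, 0.4, -5.5]
opening: 0.012
t 3.6 pos [0.5904 0.1217 0.1305] yaw 0.232 F [ 1.3  0.4 -5.5] T [-0.312 -0.453  0.212] e6 0.702 v6 -0.502 op 0.012
clock: 3.8
tool_pos: [0.5905, 0.1212, 0.1305]
eef_rot: [-0.003, 0.998, 0.064, 0.007]
contact_force: [0.5, 0.7, -5.8]
opening: 0.0118
t 3.8 pos [0.5905 0.1212 0.1305] yaw 0.128 F [ 0.5  0.7 -5.8] T [-0.23  -0.347  0.257] e6 0.637 v6 -0.516 op 0.0118
```

```bash
python3 -m creep '[{"slide":[0,0,0],"roll":0.05,"jaw":0},{"slide":[0,0,0],"roll":0.05,"jaw":0},{"slide":[0,0,0],"roll":0.05,"jaw":0},{"slide":[0,0,0],"roll":0.05,"jaw":0}]' 100
python3 -c "
from h import *
rd()"
python3 -m creep '[{"slide":[0,0,0],"roll":0.04,"jaw":0},{"slide":[0,0,0],"roll":0.03,"jaw":0}]' 100
python3 -c "
from h import *
rd()"
python3 -m creep '[{"slide":[0,0,0],"roll":0.03,"jaw":0},{"slide":[0,0,0],"roll":0.03,"jaw":0}]' 100
python3 -c "
from h import *
rd()"
```

```text
clock: 4.2
tool_pos: [0.5905, 0.1203, 0.1305]
eef_rot: [-0.002, 0.999, -0.039, 0.006]
contact_force: [0.4, 1.7, -6.4]
opening: 0.0118
t 4.2 pos [0.5905 0.1203 0.1305] yaw -0.079 F [ 0.4  1.7 -6.4] T [-0.21  -0.216  0.242] e6 0.566 v6 -0.513 op 0.0118
clock: 4.4
tool_pos: [0.5905, 0.1199, 0.1305]
eef_rot: [-0.002, 0.997, -0.076, 0.006]
contact_force: [0.6, 1.4, -5.8]
opening: 0.0121
t 4.4 pos [0.5905 0.1199 0.1305] yaw -0.152 F [ 0.6  1.4 -5.8] T [ 0.033 -0.211  0.298] e6 0.073 v6 -0.305 op 0.0121
clock: 4.6
tool_pos: [0.5904, 0.1197, 0.1305]
eef_rot: [-0.002, 0.994, -0.107, 0.006]
contact_force: [0.9, 1.2, -6.0]
opening: 0.0118
t 4.6 pos [0.5904 0.1197 0.1305] yaw -0.214 F [ 0.9  1.2 -6. ] T [-0.07  -0.218  0.343] e6 0.175 v6 -0.309 op 0.0118
```

```bash
python3 -m creep '[{"slide":[0,0,0],"roll":0.03,"jaw":0},{"slide":[0,0,0],"roll":0.03,"jaw":0}]' 100 >/dev/null
python3 -c "
from h import *
rd()"
python3 -m creep '[{"slide":[0,0,0],"roll":0.03,"jaw":0}]' 100 >/dev/null
python3 -c "
from h import *
rd()"
python3 -m creep '[{"slide":[0,0,0],"roll":0.03,"jaw":0}]' 100 >/dev/null
python3 -c "
from h import *
rd()"
```

```text
t 4.8 pos [0.5903 0.1194 0.1305] yaw -0.275 F [ 0.8  1.7 -5.6] T [ 0.022 -0.238  0.383] e6 0.159 v6 -0.308 op 0.0122
t 4.9 pos [0.5903 0.1193 0.1305] yaw -0.306 F [ 0.3  1.6 -5.9] T [ 0.006 -0.186  0.347] e6 0.149 v6 -0.307 op 0.0118
t 5.0 pos [0.5902 0.1192 0.1305] yaw -0.337 F [ 0.5  1.8 -5.6] T [-0.016 -0.169  0.321] e6 0.138 v6 -0.306 op 0.0119
```

```bash
python3 -m creep '[{"slide":[0,0,0],"roll":0.03,"jaw":0},{"slide":[0,0,0],"roll":0.03,"jaw":0}]' 100 >/dev/null
python3 -c "
from h import *
rd()
for i in range(6): eyes.camera('top'); rd()"
```

```text
t 5.2 pos [0.5902 0.1189 0.1305] yaw -0.398 F [ 0.5  1.3 -6.2] T [-0.004 -0.145  0.367] e6 0.118 v6 -0.308 op 0.012
t 5.25 pos [0.5901 0.1189 0.1305] yaw -0.4 F [ 0.6  0.6 -5.2] T [ 0.016 -0.185  0.394] e6 -0.056 v6 0.059 op 0.0119
t 5.3 pos [0.5902 0.119  0.1305] yaw -0.397 F [-0.2  0.6 -5.3] T [-0.031 -0.154  0.396] e6 -0.835 v6 0.036 op 0.012
t 5.35 pos [0.5902 0.119  0.1305] yaw -0.396 F [ 0.6  2.1 -4.9] T [-0.004 -0.114  0.396] e6 -0.591 v6 0.01 op 0.0122
t 5.4 pos [0.5902 0.119  0.1305] yaw -0.396 F [ 1.3  1.  -5.4] T [-0.081 -0.161  0.412] e6 -0.449 v6 -0.002 op 0.0119
t 5.45 pos [0.5901 0.119  0.1305] yaw -0.396 F [ 0.3  1.  -5.3] T [-0.143 -0.178  0.354] e6 -0.395 v6 -0.002 op 0.0119
t 5.5 pos [0.5902 0.119  0.1306] yaw -0.396 F [ 0.7  0.5 -6.2] T [-0.15  -0.14   0.378] e6 -0.378 v6 -0.002 op 0.0117
```

```bash
python3 -m creep '[{"slide":[0,0,0],"roll":-0.10,"jaw":0},{"slide":[0,0,0],"roll":-0.08,"jaw":0},{"slide":[0,0,0],"roll":0,"jaw":0.5},{"slide":[0,0,0],"roll":0,"jaw":0.5},{"slide":[0,0,0],"roll":0,"jaw":0.5},{"slide":[0,0,-0.045],"roll":0,"jaw":0.5},{"slide":[0,0,-0.02],"roll":0,"jaw":0.5}]' 100 
python3 -c "
from h import *
go(*K[2],.19,1.05)"
```

```text
clock: 6.2
tool_pos: [0.5897, 0.1184, 0.1969]
eef_rot: [-0.001, 0.994, -0.109, 0.005]
contact_force: [0.7, 1.0, 1.6]
opening: 0.0426
t 6.2 pos [0.5897 0.1184 0.1969] yaw -0.217 tilt [ 0.011 -0.    -1.   ] q1,q6 [0.53 0.82] slide [-0.0797  0.1279  0.0058] roll -1.267 F [0.67 0.98 1.59] T [ 0.012 -0.11   0.052] op 0.0426
```

```bash
python3 -m creep '[{"slide":[-0.027,0.042,0],"roll":0,"jaw":0.5},{"slide":[-0.027,0.042,0],"roll":0,"jaw":0.5},{"slide":[-0.026,0.042,0],"roll":0,"jaw":0.5},{"slide":[0,0,0],"roll":-0.14,"jaw":0.5},{"slide":[0,0,0],"roll":-0.14,"jaw":0.5},{"slide":[0,0,0],"roll":-0.14,"jaw":0.5},{"slide":[0,0,0],"roll":-0.14,"jaw":0.5},{"slide":[0,0,0],"roll":-0.14,"jaw":0.5},{"slide":[0,0,0],"roll":-0.14,"jaw":0.5},{"slide":[0,0,0],"roll":-0.14,"jaw":0.5},{"slide":[0,0,0],"roll":-0.14,"jaw":0.5},{"slide":[0,0,0],"roll":-0.14,"jaw":0.5}]' 100 
python3 -c "
from h import *
go(*K[2],.125,1.05)
im=eyes.camera('side');cv2.imwrite('pics/s2.png',cv2.resize(im[140:300,240:440,::-1],None,fx=4,fy=3.75)[:600])
"
```

```text
clock: 7.4
tool_pos: [0.4845, 0.0081, 0.2066]
eef_rot: [0.006, 0.86, 0.51, 0.015]
contact_force: [0.5, -0.3, 0.6]
opening: 0.0429
t 7.4 pos [0.4845 0.0081 0.2066] yaw 1.072 tilt [ 0.032  0.005 -0.999] q1,q6 [0.43 2.21] slide [ 0.0006 -0.0035  0.0816] roll 0.022 F [ 0.47 -0.33  0.58] T [-0.039  0.091 -0.027] op 0.0429
```

View pics/s2.png

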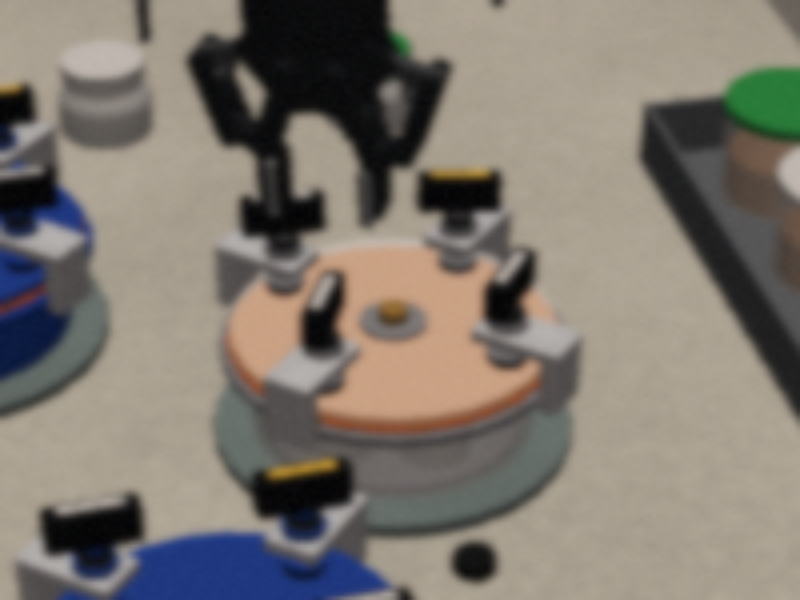

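Side picture: the fingers hang over knob 2, the near-left knob at crop (322,300) in that view, seen further away because they are still high. Descend.

```bash
python3 -m creep '[{"slide":[0.0005,-0.0035,0.042],"roll":0,"jaw":0.5},{"slide":[0,0,0.036],"roll":0.02,"jaw":0.5},{"slide":[0,0,0.005],"roll":0,"jaw":0.5}]' 100
python3 -c "
from h import *
go(*K[2],.126,1.05)"
```

```text
clock: 7.75
tool_pos: [0.4873, 0.0112, 0.1255]
eef_rot: [0.007, 0.865, 0.501, 0.02]
contact_force: [-0.2, -0.1, -0.2]
opening: 0.0428
t 7.75 pos [0.4873 0.0112 0.1255] yaw 1.05 tilt [ 0.041  0.008 -0.999] q1,q6 [0.44 2.18] slide [-0.0019 -0.0023 -0.0006] roll -0.0 F [-0.16 -0.11 -0.21] T [-0.079  0.254  0.022] op 0.0428
```

```bash
python3 -m creep '[{"slide":[0,0,0],"roll":0,"jaw":0},{"slide":[0,0,0],"roll":0,"jaw":0},{"slide":[0,0,0],"roll":0,"jaw":0},{"slide":[0,0,0],"roll":0,"jaw":0}]' 100
python3 -c "
from h import *
go(*K[2],.126,1.05)
rd()"
python3 -m creep '[{"slide":[0,0,0],"roll":0.05,"jaw":0},{"slide":[0,0,0],"roll":0.05,"jaw":0},{"slide":[0,0,0],"roll":0.05,"jaw":0}]' 100
python3 -c "
from h import *
rd()
for i in range(4): eyes.camera('top'); rd()"
```

```text
clock: 8.15
tool_pos: [0.4834, 0.0132, 0.1268]
eef_rot: [0.003, 0.867, 0.498, 0.018]
contact_force: [5.2, -0.3, -19.5]
opening: 0.0123
t 8.15 pos [0.4834 0.0132 0.1268] yaw 1.042 tilt [ 0.034  0.012 -0.999] q1,q6 [0.44 2.17] slide [-0.0017  0.002   0.0008] roll -0.008 F [  5.17  -0.28 -19.47] T [ 0.023 -1.417  0.137] op 0.0123
t 8.15 pos [0.4834 0.0132 0.1268] yaw 1.042 F [  5.2  -0.3 -19.5] T [ 0.023 -1.417  0.137] e6 -0.082 v6 -0.007 op 0.0123
clock: 8.45
tool_pos: [0.4834, 0.0131, 0.1268]
eef_rot: [0.002, 0.904, 0.428, 0.018]
contact_force: [6.2, -2.6, -18.6]
opening: 0.012
t 8.45 pos [0.4834 0.0131 0.1268] yaw 0.885 F [  6.2  -2.6 -18.6] T [-1.334 -2.054  0.1  ] e6 0.716 v6 -0.525 op 0.012
t 8.5 pos [0.4834 0.0131 0.1268] yaw 0.882 F [  6.1  -2.1 -18.5] T [-1.255 -2.064  0.119] e6 0.276 v6 0.091 op 0.0122
t 8.55 pos [0.4834 0.0131 0.1268] yaw 0.886 F [  5.9  -2.  -18.6] T [-1.238 -2.031  0.122] e6 -0.834 v6 0.045 op 0.0119
t 8.6 pos [0.4834 0.0131 0.1268] yaw 0.887 F [  5.5  -2.3 -18.9] T [-1.273 -2.09   0.087] e6 -0.403 v6 0.012 op 0.0122
t 8.65 pos [0.4834 0.0131 0.1268] yaw 0.887 F [  6.5  -2.3 -18.4] T [-1.214 -2.047  0.136] e6 -0.224 v6 0.003 op 0.0124
```

```bash
python3 -m creep '[{"slide":[0,0,0.001],"roll":0.05,"jaw":0},{"slide":[0,0,0.001],"roll":0.05,"jaw":0},{"slide":[0,0,0],"roll":0.05,"jaw":0},{"slide":[0,0,0],"roll":0.05,"jaw":0}]' 100
python3 -c "
from h import *
rd()
for i in range(3): eyes.camera('top'); rd()
go(*K[2],.126,1.05)"
```

```text
clock: 9.05
tool_pos: [0.4836, 0.0125, 0.1268]
eef_rot: [0.0, 0.943, 0.332, 0.018]
contact_force: [7.1, -1.0, -20.9]
opening: 0.012
t 9.05 pos [0.4836 0.0125 0.1268] yaw 0.678 F [  7.1  -1.  -20.9] T [-0.959 -2.05   0.233] e6 0.621 v6 -0.522 op 0.012
t 9.1 pos [0.4837 0.0125 0.1268] yaw 0.675 F [  6.1  -0.1 -18.1] T [-0.853 -1.701  0.21 ] e6 0.195 v6 0.092 op 0.0122
t 9.15 pos [0.4837 0.0125 0.1268] yaw 0.679 F [  4.4   0.4 -17. ] T [-0.756 -1.477  0.201] e6 -0.907 v6 0.046 op 0.0125
t 9.2 pos [0.4837 0.0125 0.1268] yaw 0.68 F [  4.9  -1.3 -17.3] T [-0.799 -1.45   0.166] e6 -0.475 v6 0.015 op 0.012
t 9.2 pos [0.4837 0.0125 0.1268] yaw 0.68 tilt [ 0.034  0.012 -0.999] q1,q6 [0.44 1.81] slide [-0.0007  0.0018  0.0008] roll -0.37 F [  4.86  -1.33 -17.29] T [-0.799 -1.45   0.166] op 0.012
```

```bash
python3 -m creep '[{"slide":[0,0,0.004],"roll":0.06,"jaw":0},{"slide":[0,0,0.004],"roll":0.06,"jaw":0},{"slide":[0,0,0.002],"roll":0.06,"jaw":0},{"slide":[0,0,0.002],"roll":0.06,"jaw":0},{"slide":[0,0,0.001],"roll":0.06,"jaw":0},{"slide":[0,0,0],"roll":0.06,"jaw":0},{"slide":[0,0,0],"roll":0.06,"jaw":0}]' 100
python3 -c "
from h import *
rd()
for i in range(4): eyes.camera('top'); rd()
go(*K[2],.126,1.05)"
```

```text
clock: 9.9
tool_pos: [0.4833, 0.0116, 0.1269]
eef_rot: [-0.002, 0.992, 0.123, 0.019]
contact_force: [7.7, 0.0, -21.2]
opening: 0.0124
t 9.9 pos [0.4833 0.0116 0.1269] yaw 0.246 F [  7.7   0.  -21.2] T [-1.363 -2.171  0.318] e6 0.633 v6 -0.623 op 0.0124
t 9.95 pos [0.4834 0.0116 0.1268] yaw 0.242 F [  7.7   0.6 -19.1] T [-1.196 -1.908  0.357] e6 0.127 v6 0.108 op 0.0124
t 10.0 pos [0.4835 0.0116 0.1269] yaw 0.246 F [  6.3  -1.2 -19. ] T [-1.089 -1.728  0.376] e6 -1.192 v6 0.054 op 0.0122
t 10.05 pos [0.4835 0.0116 0.1268] yaw 0.248 F [  6.2   0.1 -17.6] T [-0.971 -1.696  0.328] e6 -0.674 v6 0.015 op 0.0121
t 10.1 pos [0.4834 0.0116 0.1268] yaw 0.248 F [  6.1   0.3 -17.8] T [-1.046 -1.612  0.321] e6 -0.46 v6 0.002 op 0.0121
t 10.1 pos [0.4834 0.0116 0.1268] yaw 0.248 tilt [ 0.036  0.009 -0.999] q1,q6 [0.44 1.37] slide [0.0006 0.0011 0.0008] roll -0.802 F [  6.07   0.25 -17.83] T [-1.046 -1.612  0.321] op 0.0121
```

```bash
python3 -m creep '[{"slide":[0,0,0],"roll":0.06,"jaw":0},{"slide":[0,0,0],"roll":0.06,"jaw":0},{"slide":[0,0,0],"roll":0.04,"jaw":0}]' 100 >/dev/null
python3 -c "
from h import *
rd()
for i in range(5): eyes.camera('top'); rd()
go(*K[2],.126,1.05)"
```

```text
t 10.4 pos [0.4834 0.0112 0.1268] yaw 0.084 F [  6.4   0.8 -17.8] T [-1.054 -1.338  0.444] e6 0.019 v6 -0.405 op 0.0123
t 10.45 pos [0.4835 0.0112 0.1268] yaw 0.081 F [  4.  -0. -17.] T [-1.042 -1.354  0.359] e6 -0.18 v6 0.077 op 0.0124
t 10.5 pos [0.4835 0.0113 0.1268] yaw 0.084 F [  6.2   0.7 -16.7] T [-1.074 -1.347  0.398] e6 -1.012 v6 0.04 op 0.0121
t 10.55 pos [0.4834 0.0113 0.1268] yaw 0.085 F [  5.    1.1 -16.9] T [-1.138 -1.411  0.432] e6 -0.646 v6 0.01 op 0.0123
t 10.6 pos [0.4834 0.0113 0.1268] yaw 0.086 F [  6.2   1.3 -16.7] T [-1.088 -1.367  0.387] e6 -0.496 v6 0.005 op 0.0123
t 10.65 pos [0.4835 0.0113 0.1268] yaw 0.086 F [  5.7   1.4 -16.8] T [-1.06  -1.345  0.381] e6 -0.456 v6 0.001 op 0.0125
t 10.65 pos [0.4835 0.0113 0.1268] yaw 0.086 tilt [ 0.035  0.007 -0.999] q1,q6 [0.44 1.21] slide [0.0008 0.0006 0.0008] roll -0.964 F [  5.74   1.41 -16.8 ] T [-1.06  -1.345  0.381] op 0.0125
```

```bash
python3 -m creep '[{"slide":[0,0,0],"roll":-0.10,"jaw":0},{"slide":[0,0,0],"roll":-0.08,"jaw":0},{"slide":[0,0,0],"roll":0,"jaw":0.5},{"slide":[0,0,0],"roll":0,"jaw":0.5},{"slide":[0,0,0],"roll":0,"jaw":0.5},{"slide":[0,0,-0.045],"roll":0,"jaw":0.5},{"slide":[0,0,-0.02],"roll":0,"jaw":0.5},{"slide":[0.009,-0.034,0],"roll":0,"jaw":0.5},{"slide":[0.009,-0.034,0],"roll":0,"jaw":0.5},{"slide":[0.008,-0.034,0],"roll":0,"jaw":0.5},{"slide":[0,0,0],"roll":0.14,"jaw":0.5},{"slide":[0,0,0],"roll":0.14,"jaw":0.5}]' 100 
python3 -c "
from h import *
go(*K[1],.126,-.0)
im=eyes.camera('side');cv2.imwrite('pics/s3.png',cv2.resize(im[140:300,240:440,::-1],None,fx=4,fy=3.75)[:600])
im=eyes.camera('top');cv2.imwrite('pics/t3.png',cv2.resize(im[165:275,240:360,::-1],None,fx=5,fy=5))
"
```

```text
clock: 11.85
tool_pos: [0.4847, 0.1206, 0.2071]
eef_rot: [-0.007, 1.0, -0.016, 0.025]
contact_force: [-0.3, 0.9, -0.3]
opening: 0.0426
t 11.85 pos [0.4847 0.1206 0.2071] yaw -0.032 tilt [ 0.051  0.013 -0.999] q1,q6 [0.65 0.87] slide [-0.0071  0.0051  0.0807] roll -0.032 F [-0.29  0.88 -0.3 ] T [-0.105  0.168 -0.051] op 0.0426
```

View pics/s3.png

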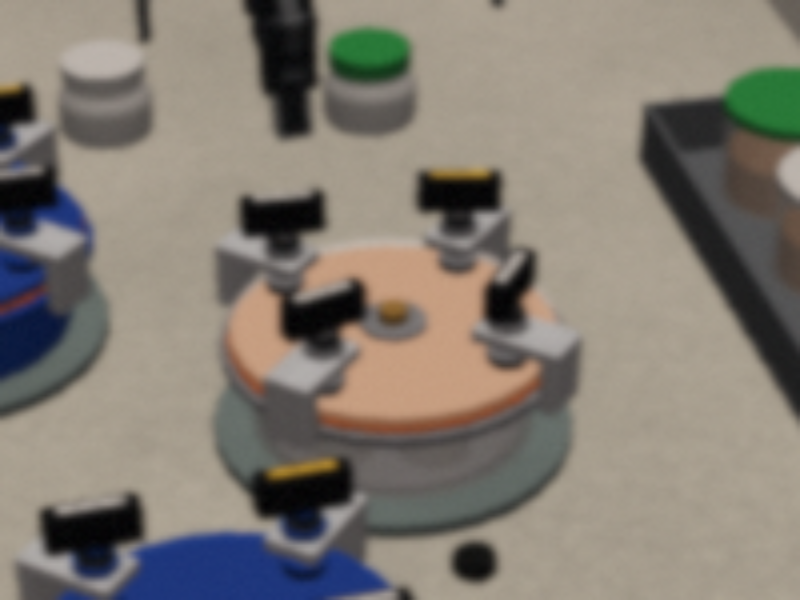

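Side picture: knob 2 has turned to crop (322,305), knob 0 lies nearly square, and the gripper is above knob 1 at crop (283,210). Descend and grip.

```bash
python3 -m creep '[{"slide":[-0.007,0.005,0.042],"roll":0,"jaw":0.4},{"slide":[0,0,0.040],"roll":0,"jaw":0.4},{"slide":[-0.002,0,0.003],"roll":0,"jaw":0.4}]' 100
python3 -c "
from h import *
go(*K[1],.126,0)"
python3 -m creep '[{"slide":[0,0,0],"roll":0,"jaw":0},{"slide":[0,0,0],"roll":0,"jaw":0},{"slide":[0,0,0.002],"roll":0,"jaw":0}]' 100
python3 -c "
from h import *
go(*K[1],.126,0)
rd()"
```

```text
clock: 12.25
tool_pos: [0.4824, 0.117, 0.1234]
eef_rot: [-0.009, 0.999, -0.009, 0.029]
contact_force: [-0.0, 0.0, 0.2]
opening: 0.0346
t 12.25 pos [0.4824 0.117  0.1234] yaw -0.019 tilt [ 0.058  0.017 -0.998] q1,q6 [0.65 0.88] slide [-0.0008  0.0003 -0.0026] roll -0.019 F [-0.03  0.03  0.16] T [-0.175  0.294  0.011] op 0.0346
clock: 12.55
tool_pos: [0.4828, 0.1177, 0.1245]
eef_rot: [-0.009, 1.0, -0.007, 0.029]
contact_force: [-6.9, 1.8, 8.9]
opening: 0.0124
t 12.55 pos [0.4828 0.1177 0.1245] yaw -0.015 tilt [ 0.059  0.018 -0.998] q1,q6 [0.65 0.88] slide [-0.0012  0.001  -0.0016] roll -0.015 F [-6.87  1.83  8.88] T [-0.532  2.292 -0.023] op 0.0124
t 12.55 pos [0.4828 0.1177 0.1245] yaw -0.015 F [-6.9  1.8  8.9] T [-0.532  2.292 -0.023] e6 -0.033 v6 0.01 op 0.0124
```

```bash
python3 -m creep '[{"slide":[0,0,0],"roll":0.06,"jaw":0},{"slide":[0,0,0],"roll":0.06,"jaw":0},{"slide":[0,0,0],"roll":0.06,"jaw":0},{"slide":[0,0,0],"roll":0.06,"jaw":0}]' 100 >/dev/null
python3 -c "
from h import *
rd()
for i in range(4): eyes.camera('top'); rd()
go(*K[1],.126,0)"
```

```text
t 12.95 pos [0.4818 0.117  0.125 ] yaw -0.258 F [  5.1   2.  -17.1] T [-1.059 -1.944  0.254] e6 0.69 v6 -0.605 op 0.0123
t 13.0 pos [0.4818 0.117  0.125 ] yaw -0.262 F [  6.3   1.8 -17.6] T [-0.981 -1.924  0.246] e6 0.195 v6 0.106 op 0.0123
t 13.05 pos [0.4818 0.117  0.125 ] yaw -0.257 F [  5.8   1.7 -17.6] T [-0.996 -1.886  0.22 ] e6 -1.086 v6 0.055 op 0.0122
t 13.1 pos [0.4818 0.1171 0.125 ] yaw -0.256 F [  5.7   1.7 -19.2] T [-0.931 -1.844  0.242] e6 -0.583 v6 0.015 op 0.0122
t 13.15 pos [0.4818 0.117  0.125 ] yaw -0.255 F [  4.6   3.3 -17. ] T [-0.95  -1.881  0.269] e6 -0.375 v6 0.004 op 0.0124
t 13.15 pos [0.4818 0.117  0.125 ] yaw -0.255 tilt [ 0.056  0.017 -0.998] q1,q6 [0.65 0.64] slide [-0.0001  0.0003 -0.001 ] roll -0.255 F [  4.64   3.33 -16.99] T [-0.95  -1.881  0.269] op 0.0124
```

```bash
python3 -m creep '[{"slide":[0,0,0],"roll":0.06,"jaw":0},{"slide":[0,0,0],"roll":0.06,"jaw":0},{"slide":[0,0,0],"roll":0.06,"jaw":0},{"slide":[0,0,0],"roll":0.06,"jaw":0},{"slide":[0,0,0],"roll":0.06,"jaw":0}]' 100 >/dev/null
python3 -c "
from h import *
rd()
for i in range(4): eyes.camera('top'); rd()
go(*K[1],.126,0)"
```

```text
t 13.65 pos [0.4815 0.1161 0.125 ] yaw -0.556 F [  4.4   4.1 -17.2] T [-0.868 -1.357  0.369] e6 0.573 v6 -0.606 op 0.0122
t 13.7 pos [0.4815 0.1161 0.125 ] yaw -0.56 F [  4.9   3.7 -16.2] T [-0.943 -1.351  0.392] e6 0.08 v6 0.106 op 0.0125
t 13.75 pos [0.4815 0.1161 0.125 ] yaw -0.556 F [  4.6   2.7 -17.2] T [-0.832 -1.387  0.364] e6 -1.2 v6 0.053 op 0.0123
t 13.8 pos [0.4815 0.1161 0.125 ] yaw -0.554 F [  5.2   2.4 -16.3] T [-0.906 -1.413  0.352] e6 -0.698 v6 0.014 op 0.0124
t 13.85 pos [0.4815 0.1161 0.125 ] yaw -0.554 F [  5.    3.8 -16.5] T [-0.907 -1.363  0.339] e6 -0.49 v6 0.005 op 0.0122
t 13.85 pos [0.4815 0.1161 0.125 ] yaw -0.554 tilt [ 0.053  0.013 -0.998] q1,q6 [0.65 0.34] slide [-0.0002 -0.0005 -0.001 ] roll -0.554 F [  5.02   3.82 -16.51] T [-0.907 -1.363  0.339] op 0.0122
```

```bash
python3 -m creep '[{"slide":[0,0,0],"roll":0.05,"jaw":0},{"slide":[0,0,0],"roll":0.05,"jaw":0}]' 100 >/dev/null
python3 -c "
from h import *
rd()
for i in range(4): eyes.camera('top'); rd()"
python3 -m creep '[{"slide":[0,0,0],"roll":-0.10,"jaw":0},{"slide":[0,0,0],"roll":-0.08,"jaw":0},{"slide":[0,0,0],"roll":0,"jaw":0.5},{"slide":[0,0,0],"roll":0,"jaw":0.5},{"slide":[0,0,-0.045],"roll":0,"jaw":0.5},{"slide":[0,0,-0.01],"roll":0,"jaw":0.5}]' 100 
python3 -c "
from h import *
go(*K[3],.185,.83)"
```

```text
t 14.05 pos [0.4811 0.1162 0.1249] yaw -0.652 F [  3.    5.5 -15.6] T [ 0.37  -0.266  0.471] e6 0.436 v6 -0.486 op 0.0124
t 14.1 pos [0.481  0.1162 0.1249] yaw -0.655 F [  3.1   6.3 -15.8] T [ 0.259 -0.441  0.416] e6 -0.007 v6 0.085 op 0.0123
t 14.15 pos [0.4811 0.1162 0.1249] yaw -0.652 F [  4.4   5.6 -15.7] T [ 0.197 -0.413  0.386] e6 -1.042 v6 0.042 op 0.0126
t 14.2 pos [0.4811 0.1162 0.1249] yaw -0.651 F [  3.8   5.2 -16.1] T [ 0.217 -0.425  0.428] e6 -0.644 v6 0.013 op 0.0124
t 14.25 pos [0.481  0.1162 0.1249] yaw -0.651 F [  4.8   5.4 -15.2] T [ 0.228 -0.406  0.441] e6 -0.477 v6 0.001 op 0.012
clock: 14.85
tool_pos: [0.4798, 0.1165, 0.1849]
eef_rot: [-0.012, 0.973, -0.228, 0.025]
contact_force: [-0.0, 0.4, 0.2]
opening: 0.0425
t 14.85 pos [0.4798 0.1165 0.1849] yaw -0.461 tilt [ 0.054  0.012 -0.998] q1,q6 [0.66 0.44] slide [0.1447 0.0435 0.0047] roll -1.291 F [-0.02  0.35  0.23] T [0.056 0.044 0.013] op 0.0425
```

```bash
python3 -m creep '[{"slide":[0.036,0.011,0],"roll":-0.143,"jaw":0.4},{"slide":[0.034,0.016,0],"roll":-0.143,"jaw":0.4},{"slide":[0.032,0.020,0],"roll":-0.143,"jaw":0.4},{"slide":[0.028,0.025,0],"roll":-0.143,"jaw":0.4},{"slide":[0,0,0.001],"roll":-0.143,"jaw":0.4},{"slide":[0,0,0.001],"roll":-0.143,"jaw":0.4},{"slide":[0,0,0.001],"roll":-0.143,"jaw":0.4},{"slide":[0,0,0.001],"roll":-0.143,"jaw":0.4},{"slide":[0,0,0.001],"roll":-0.143,"jaw":0.4}]' 100 
python3 -c "
from h import *
go(*K[3],.126,.83)
im=eyes.camera('side');cv2.imwrite('pics/s4.png',cv2.resize(im[140:300,240:440,::-1],None,fx=4,fy=3.75)[:600])
im=eyes.camera('top');cv2.imwrite('pics/t4.png',cv2.resize(im[165:275,240:360,::-1],None,fx=5,fy=5))
"
```

```text
clock: 15.75
tool_pos: [0.5995, 0.0108, 0.2044]
eef_rot: [0.008, 0.909, 0.416, 0.041]
contact_force: [-0.1, 0.2, -0.4]
opening: 0.0343
t 15.75 pos [0.5995 0.0108 0.2044] yaw 0.86 tilt [ 0.081  0.019 -0.997] q1,q6 [0.35 2.07] slide [-0.0094 -0.0124  0.0774] roll 0.03 F [-0.13  0.23 -0.39] T [-0.052  0.261  0.01 ] op 0.0343
```

View pics/s4.png

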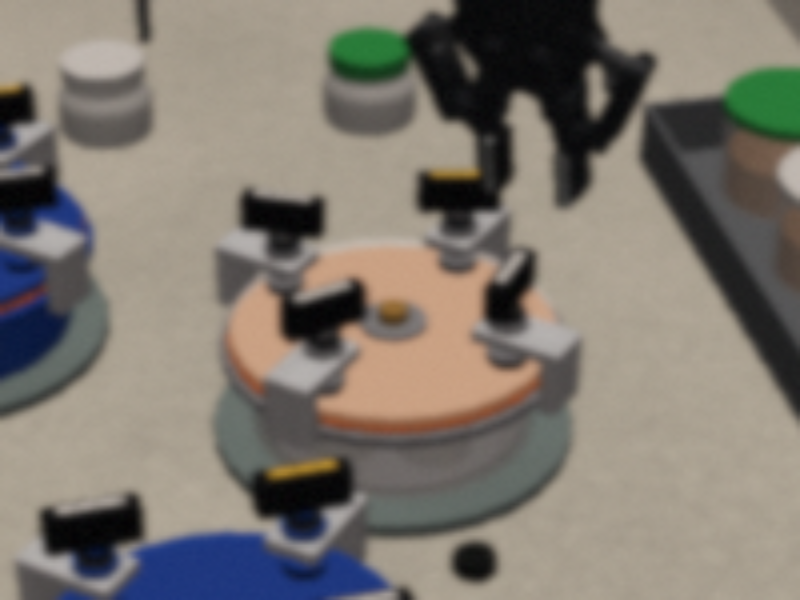

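View pics/t4.png

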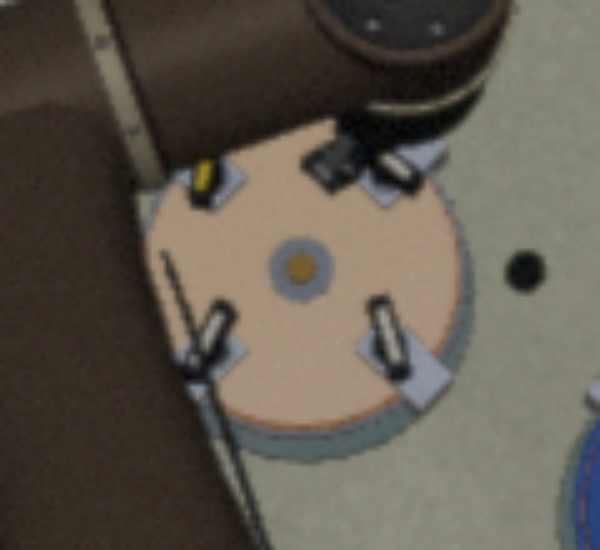

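Side picture: the fingers are up behind knob 3, whose bar is at crop (510,290); knobs 0, 1 and 2 have turned. The tool leans about 5°, which is tolerable. Shift and descend onto knob 3.

```bash
python3 -m creep '[{"slide":[-0.009,-0.012,0.036],"roll":0.03,"jaw":0.5},{"slide":[0,0,0.030],"roll":0,"jaw":0.5}]' 100
python3 -c "
from h import *
go(*K[3],.127,.83)"
```

```text
clock: 16.05
tool_pos: [0.5937, 0.014, 0.1429]
eef_rot: [0.008, 0.917, 0.395, 0.047]
contact_force: [0.3, -0.0, -0.3]
opening: 0.0425
t 16.05 pos [0.5937 0.014  0.1429] yaw 0.815 tilt [ 0.093  0.022 -0.995] q1,q6 [0.36 2.01] slide [-0.0041 -0.0028  0.0155] roll -0.015 F [ 0.29 -0.02 -0.3 ] T [-0.084  0.284  0.018] op 0.0425
```

```bash
python3 -m creep '[{"slide":[-0.005,-0.003,0.015],"roll":0,"jaw":0.5},{"slide":[0,0,0],"roll":0,"jaw":0},{"slide":[0,0,0],"roll":0,"jaw":0},{"slide":[0,0,0],"roll":0,"jaw":0},{"slide":[0,0,0],"roll":0,"jaw":0}]' 100
python3 -c "
from h import *
go(*K[3],.127,.83)
rd()"
```

```text
clock: 16.55
tool_pos: [0.5879, 0.014, 0.1269]
eef_rot: [0.006, 0.921, 0.386, 0.046]
contact_force: [3.4, -0.8, -12.7]
opening: 0.0125
t 16.55 pos [0.5879 0.014  0.1269] yaw 0.796 tilt [ 0.09   0.024 -0.996] q1,q6 [0.36 1.99] slide [0.0012 0.0022 0.0001] roll -0.034 F [  3.35  -0.76 -12.65] T [0.24  0.143 0.076] op 0.0125
t 16.55 pos [0.5879 0.014  0.1269] yaw 0.796 F [  3.4  -0.8 -12.7] T [0.24  0.143 0.076] e6 -0.032 v6 -0.012 op 0.0125
```

```bash
python3 -m creep '[{"slide":[0,0,0],"roll":0.06,"jaw":0},{"slide":[0,0,0],"roll":0.06,"jaw":0},{"slide":[0,0,0],"roll":0.06,"jaw":0},{"slide":[0,0,0],"roll":0.06,"jaw":0}]' 100 >/dev/null
python3 -c "
from h import *
rd()
for i in range(4): eyes.camera('top'); rd()
go(*K[3],.126,0)"
```

```text
t 16.95 pos [0.5872 0.0134 0.1269] yaw 0.542 F [-2.9  3.3 -3.7] T [0.883 1.835 0.307] e6 0.849 v6 -0.63 op 0.0119
t 17.0 pos [0.5871 0.0135 0.1269] yaw 0.538 F [-0.2  1.  -5.5] T [0.635 1.684 0.243] e6 0.518 v6 0.129 op 0.0127
t 17.05 pos [0.5872 0.0136 0.1269] yaw 0.544 F [-1.3  1.8 -5. ] T [0.644 1.897 0.292] e6 -1.112 v6 0.078 op 0.0122
t 17.1 pos [0.5872 0.0136 0.1269] yaw 0.546 F [-2.2  1.1 -3.4] T [0.655 2.041 0.277] e6 -0.62 v6 0.024 op 0.012
t 17.15 pos [0.5872 0.0136 0.1269] yaw 0.547 F [-2.   2.7 -4.2] T [0.689 2.099 0.218] e6 -0.329 v6 0.007 op 0.0124
t 17.15 pos [0.5872 0.0136 0.1269] yaw 0.547 tilt [ 0.088  0.024 -0.996] q1,q6 [0.36 1.75] slide [0.0024 0.0018 0.0011] roll 0.547 F [-1.97  2.7  -4.18] T [0.689 2.099 0.218] op 0.0124
```

```bash
python3 -m creep '[{"slide":[0,0,0],"roll":0.06,"jaw":0},{"slide":[0,0,0],"roll":0.06,"jaw":0},{"slide":[0,0,0],"roll":0.06,"jaw":0},{"slide":[0,0,0],"roll":0.06,"jaw":0}]' 100 >/dev/null
python3 -c "
from h import *
rd()
for i in range(6): eyes.camera('top'); rd()
go(*K[3],.126,0)"
```

```text
t 17.55 pos [0.5868 0.0134 0.1269] yaw 0.306 F [ 0.3  2.  -6.6] T [-0.029  1.188  0.403] e6 0.643 v6 -0.604 op 0.0124
t 17.6 pos [0.5868 0.0135 0.1269] yaw 0.302 F [-0.1  2.  -5.8] T [-0.055  1.197  0.381] e6 0.279 v6 0.117 op 0.0123
t 17.65 pos [0.5868 0.0134 0.1269] yaw 0.307 F [-1.1  1.5 -7.2] T [-0.013  1.23   0.371] e6 -1.232 v6 0.066 op 0.0122
t 17.7 pos [0.5868 0.0135 0.1269] yaw 0.309 F [-0.6  1.8 -5.4] T [-0.05   1.192  0.334] e6 -0.742 v6 0.016 op 0.0121
t 17.75 pos [0.5868 0.0134 0.1269] yaw 0.309 F [-0.6  1.2 -6.4] T [-0.088  1.169  0.375] e6 -0.462 v6 -0.002 op 0.0122
t 17.8 pos [0.5868 0.0135 0.1269] yaw 0.308 F [ 0.2  1.5 -6.6] T [-0.073  1.203  0.41 ] e6 -0.357 v6 -0.007 op 0.0123
t 17.85 pos [0.5868 0.0135 0.1269] yaw 0.308 F [ 0.1  1.4 -6.6] T [-0.103  1.191  0.381] e6 -0.325 v6 -0.008 op 0.012
t 17.85 pos [0.5868 0.0135 0.1269] yaw 0.308 tilt [ 0.087  0.023 -0.996] q1,q6 [0.36 1.51] slide [0.0032 0.0012 0.0012] roll 0.308 F [ 0.11  1.35 -6.62] T [-0.103  1.191  0.381] op 0.012
```

```bash
python3 -m creep '[{"slide":[0,0,0],"roll":0.05,"jaw":0}]' 100 >/dev/null
python3 -c "
from h import *
rd()
for i in range(3): eyes.camera('top'); rd()"
python3 -m creep '[{"slide":[0,0,0],"roll":-0.10,"jaw":0},{"slide":[0,0,0],"roll":-0.08,"jaw":0},{"slide":[0,0,0],"roll":0,"jaw":0.5},{"slide":[0,0,0],"roll":0,"jaw":0.5},{"slide":[0,0,-0.045],"roll":0,"jaw":0.5}]' 100 
python3 -c "
from h import *
go(*K[0],.185,-.21)"
python3 -m creep '[{"slide":[0,0,-0.02],"roll":0,"jaw":0.5}]' 100 
python3 -c "
from h import *
go(*K[0],.185,-.21);go(*K[0],.185,-.21)
im=eyes.camera('top');cv2.imwrite('pics/t5.png',cv2.resize(im[165:275,240:360,::-1],None,fx=5,fy=5))
go(*K[0],.185,-.21)"
```

```text
t 17.95 pos [0.5868 0.0134 0.1269] yaw 0.259 F [-0.3  2.4 -5.8] T [-0.23   1.262  0.423] e6 1.033 v6 -0.523 op 0.012
t 18.0 pos [0.5868 0.0134 0.1269] yaw 0.255 F [-1.1  2.1 -6.1] T [-0.168  1.231  0.416] e6 0.331 v6 0.078 op 0.0124
t 18.05 pos [0.5868 0.0134 0.1269] yaw 0.258 F [-0.7  2.2 -6.1] T [-0.129  1.279  0.403] e6 -1.007 v6 0.048 op 0.0122
t 18.1 pos [0.5868 0.0134 0.1269] yaw 0.26 F [-1.1  2.5 -5.2] T [-0.15   1.213  0.368] e6 -0.67 v6 0.012 op 0.0122
clock: 18.6
tool_pos: [0.583, 0.0121, 0.1696]
eef_rot: [-0.002, 0.974, 0.221, 0.044]
contact_force: [0.6, -0.3, 0.0]
opening: 0.0428
t 18.6 pos [0.583  0.0121 0.1696] yaw 0.447 tilt [ 0.085  0.022 -0.996] q1,q6 [0.36 1.65] slide [ 0.0514 -0.0946 -0.0125] roll 0.657 F [ 0.63 -0.3   0.04] T [-0.063  0.149  0.01 ] op 0.0428
clock: 18.7
tool_pos: [0.5838, 0.0117, 0.1942]
eef_rot: [-0.001, 0.974, 0.221, 0.047]
contact_force: [0.9, -0.2, 0.0]
opening: 0.0429
t 18.7 pos [0.5838 0.0117 0.1942] yaw 0.446 tilt [ 0.092  0.023 -0.996] q1,q6 [0.36 1.65] slide [ 0.0486 -0.0957  0.012 ] roll 0.656 F [ 0.92 -0.19  0.03] T [-0.059  0.153 -0.01 ] op 0.0429
t 18.7 pos [0.5838 0.0117 0.1942] yaw 0.446 tilt [ 0.092  0.023 -0.996] q1,q6 [0.36 1.65] slide [ 0.0486 -0.0957  0.012 ] roll 0.656 F [ 0.92 -0.19  0.03] T [-0.059  0.153 -0.01 ] op 0.0429
t 18.75 pos [0.5842 0.0118 0.1961] yaw 0.446 tilt [ 0.094  0.024 -0.995] q1,q6 [0.36 1.65] slide [ 0.048  -0.0959  0.0139] roll 0.656 F [ 0.65 -0.16  3.24] T [-0.025  0.021 -0.05 ] op 0.0427
```

```bash
python3 -m creep '[{"slide":[0,0,0],"roll":0,"jaw":0.5}]' 100 >/dev/null
python3 -c "
from h import *
go(*K[0],.185,-.21);print(telemetry.get_state()['joint_positions'].round(4))"
python3 -m creep '[{"slide":[0,0,0],"roll":0,"jaw":0.5}]' 100 >/dev/null 
python3 -c "
from h import *
go(*K[0],.185,-.21);print(telemetry.get_state()['joint_positions'].round(4))"
python3 -m creep '[{"slide":[0,0,-0.045],"roll":0,"jaw":0.5}]' 100 >/dev/null 
python3 -c "
from h import *
go(*K[0],.185,-.21);print(telemetry.get_state()['joint_positions'].round(4))
eyes.camera('top')
go(*K[0],.185,-.21);print(telemetry.get_state()['joint_positions'].round(4))"
```

```text
t 18.85 pos [0.5852 0.0119 0.1979] yaw 0.445 tilt [ 0.097  0.025 -0.995] q1,q6 [0.36 1.65] slide [ 0.0467 -0.0963  0.0157] roll 0.655 F [-0.01  0.23 -0.21] T [-0.111  0.359 -0.012] op 0.0428
[ 0.3617  0.1789 -0.3248  0.0136 -0.9672  1.6459]
t 18.95 pos [0.586  0.0119 0.1989] yaw 0.444 tilt [ 0.1    0.025 -0.995] q1,q6 [0.36 1.64] slide [ 0.0457 -0.0967  0.0167] roll 0.654 F [ 0.16 -0.34  0.15] T [-0.072  0.359  0.006] op 0.0428
[ 0.3615  0.1778 -0.3241  0.0141 -0.9664  1.645 ]
t 19.05 pos [0.5786 0.0103 0.238 ] yaw 0.442 tilt [ 0.09   0.023 -0.996] q1,q6 [0.36 1.64] slide [ 0.0496 -0.0957  0.0561] roll 0.652 F [ 0.65  0.6  -0.2 ] T [-0.107  0.165  0.006] op 0.0426
[ 0.3624  0.1418 -0.2725  0.0113 -1.0642  1.6448]
t 19.1 pos [0.583  0.0103 0.25  ] yaw 0.445 tilt [ 0.105  0.025 -0.994] q1,q6 [0.36 1.64] slide [ 0.0437 -0.0981  0.0678] roll 0.655 F [ 2.62  0.7  10.41] T [-0.042 -0.496  0.016] op 0.043
[ 0.3624  0.1321 -0.2593  0.0161 -1.0726  1.6449]
```

```bash
python3 -m creep '[{"slide":[0.015,-0.033,0],"roll":0.14,"jaw":0.4},{"slide":[0.019,-0.031,0],"roll":0.14,"jaw":0.4},{"slide":[0.023,-0.028,0.02],"roll":0.14,"jaw":0.4},{"slide":[0,0,0.04],"roll":0.14,"jaw":0.4},{"slide":[0,0,0.0],"roll":0.09,"jaw":0.4}]' 100 
python3 -c "
from h import *
go(.587,.12,.126,-.21);print(telemetry.get_state()['joint_positions'].round(4))"
```

```text
clock: 19.6
tool_pos: [0.6204, 0.1187, 0.1982]
eef_rot: [-0.021, 0.991, -0.116, 0.056]
contact_force: [-1.1, -0.6, -0.2]
opening: 0.0343
t 19.6 pos [0.6204 0.1187 0.1982] yaw -0.236 tilt [ 0.116  0.028 -0.993] q1,q6 [0.52 0.8 ] slide [-0.0403  0.0103  0.0679] roll -0.026 F [-1.12 -0.58 -0.17] T [-0.214  0.461  0.003] op 0.0343
[ 0.5177  0.2413 -0.2553  0.04   -0.9594  0.7994]
```

```bash
python3 -m creep '[{"slide":[-0.026,0.006,0.035],"roll":-0.02,"jaw":0.4},{"slide":[-0.018,0.004,0.028],"roll":0,"jaw":0.4}]' 100 
python3 -c "
from h import *
go(.587,.12,.127,-.21)
eyes.camera('side')
go(.587,.12,.127,-.21)"
```

```text
clock: 19.8
tool_pos: [0.5869, 0.1224, 0.1311]
eef_rot: [-0.022, 0.992, -0.108, 0.059]
contact_force: [-1.0, 0.2, -0.4]
opening: 0.0343
t 19.8 pos [0.5869 0.1224 0.1311] yaw -0.219 tilt [ 0.123  0.03  -0.992] q1,q6 [0.56 0.76] slide [0.0001 0.0025 0.004 ] roll -0.009 F [-1.01  0.2  -0.45] T [-0.098  0.442 -0.03 ] op 0.0343
t 19.85 pos [0.5833 0.1214 0.1267] yaw -0.22 tilt [ 0.117  0.028 -0.993] q1,q6 [0.56 0.76] slide [0.0039 0.0006 0.0001] roll -0.01 F [-5.7  -0.94 -5.65] T [-0.369  1.468  0.038] op 0.0341
```

```bash
python3 -m creep '[{"slide":[0.003,0.0005,0],"roll":0,"jaw":0}]' 100 >/dev/null
python3 -c "
from h import *
for i in range(5): eyes.camera('side'); rd()
im=eyes.camera('side');cv2.imwrite('pics/s6.png',cv2.resize(im[140:300,240:440,::-1],None,fx=4,fy=3.75)[:600])
go(.587,.12,.127,-.21)"
```

```text
t 20.0 pos [0.5861 0.1204 0.126 ] yaw -0.22 F [-2.   8.  -4.1] T [1.581 1.59  0.335] e6 -0.182 v6 0.001 op 0.0135
t 20.05 pos [0.5858 0.1203 0.1262] yaw -0.22 F [-1.   5.3 -9.8] T [0.03  1.323 0.236] e6 -0.225 v6 0.001 op 0.0124
t 20.1 pos [0.5858 0.1203 0.1263] yaw -0.22 F [ -0.5   5.8 -11.8] T [0.051 1.087 0.153] e6 -0.209 v6 -0.002 op 0.0123
t 20.15 pos [0.5858 0.1202 0.1263] yaw -0.22 F [ -0.1   4.1 -11.8] T [0.08  1.064 0.274] e6 -0.203 v6 -0.004 op 0.0123
t 20.2 pos [0.5858 0.1202 0.1263] yaw -0.22 F [ -1.1   5.4 -11.8] T [0.06  1.177 0.265] e6 -0.201 v6 -0.002 op 0.0123
t 20.25 pos [0.5858 0.1202 0.1263] yaw -0.22 tilt [ 0.115  0.028 -0.993] q1,q6 [0.55 0.77] slide [ 0.0013 -0.0001 -0.0006] roll -0.01 F [ -0.39   4.85 -12.54] T [0.149 1.049 0.246] op 0.0123
```

View pics/s6.png

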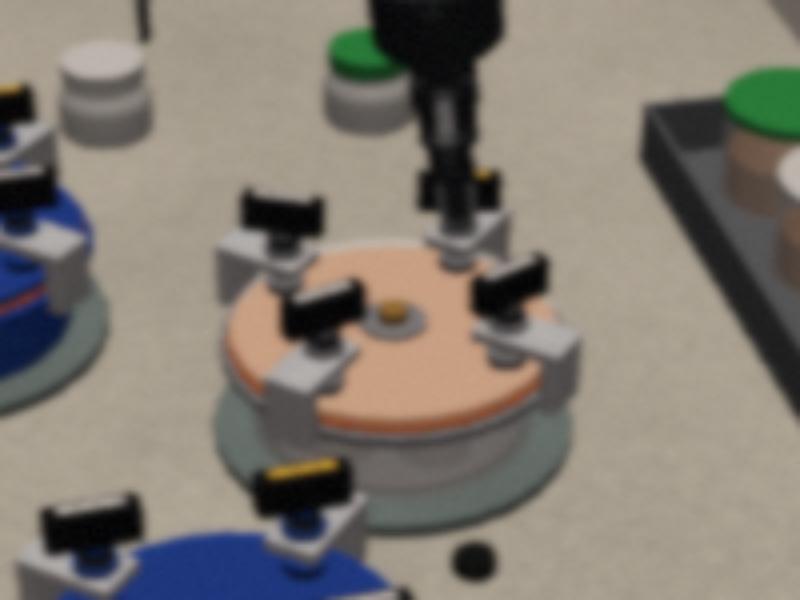

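Fingers hold knob 0 at crop (458,195). The moment sensor evidently sits at the wrist, so with the tool leaning I take out r×F. Now I start the second pass on knob 0.

```bash
cat >> h.py <<'E'
def mz(n=4,L=.18):
    from scipy.spatial.transform import Rotation as Ro
    A=[]
    for i in range(n):
        eyes.camera('top'); s=telemetry.get_state();w,a,b,c=s["eef_rot"]
        ax=Ro.from_quat([a,b,c,w]).as_matrix()[:,2]; F=s["contact_force"];T=s["ft_torque"]
        A.append([T[2],(T-np.cross(L*ax,F))[2],-T@ax,-s["joint_efforts"][5]])
    A=np.array(A); print("Tz,Mz,Tool-axis,e6 mean",A.mean(0).round(3),"std",A.std(0).round(3),"last e6",A[-1,3].round(3)); rd()
E
python3 -m creep '[{"slide":[0,0,0],"roll":0.06,"jaw":0},{"slide":[0,0,0],"roll":0.06,"jaw":0},{"slide":[0,0,0],"roll":0.06,"jaw":0},{"slide":[0,0,0],"roll":0.06,"jaw":0},{"slide":[0,0,0],"roll":0.06,"jaw":0}]' 100 >/dev/null
python3 -c "
from h import *
mz(5);go(.587,.12,.127,-.21)"
```

```text
Tz,Mz,Tool-axis,e6 mean [0.639 0.519 0.658 0.809] std [0.021 0.018 0.019 0.418] last e6 0.691
t 21.0 pos [0.5859 0.12   0.1263] yaw -0.524 F [-0.6  5.6 -8.4] T [-0.486  1.232  0.624] e6 -0.691 v6 0.0 op 0.0125
t 21.0 pos [0.5859 0.12   0.1263] yaw -0.524 tilt [ 0.111  0.024 -0.993] q1,q6 [0.55 0.46] slide [ 0.0011 -0.0006 -0.0005] roll -0.314 F [-0.56  5.59 -8.36] T [-0.486  1.232  0.624] op 0.0125
```

```bash
python3 -m creep '[{"slide":[-0.001,-0.0017,0],"roll":0,"jaw":0}]' 100 >/dev/null
python3 -c "
from h import *
mz(5);go(.587,.12,.127,-.21)"
python3 -m creep '[{"slide":[-0.001,-0.0017,0],"roll":0,"jaw":0}]' 100 >/dev/null
python3 -c "
from h import *
mz(5)"
```

```text
Tz,Mz,Tool-axis,e6 mean [0.301 0.366 0.691 0.669] std [0.025 0.023 0.021 0.03 ] last e6 0.677
t 21.35 pos [0.5856 0.1211 0.1263] yaw -0.524 F [ 1.4 -4.1 -7.1] T [-3.962  0.522  0.275] e6 -0.677 v6 -0.001 op 0.0124
t 21.35 pos [0.5856 0.1211 0.1263] yaw -0.524 tilt [ 0.111  0.023 -0.994] q1,q6 [0.56 0.46] slide [ 0.0018  0.0002 -0.0006] roll -0.314 F [ 1.42 -4.1  -7.11] T [-3.962  0.522  0.275] op 0.0124
Tz,Mz,Tool-axis,e6 mean [0.082 0.242 0.675 0.674] std [0.037 0.033 0.037 0.028] last e6 0.674
t 21.7 pos [0.5855 0.1215 0.1263] yaw -0.524 F [ 3.2 -7.5 -8. ] T [-5.273 -0.1    0.074] e6 -0.674 v6 -0.001 op 0.0126
```

```bash
sed -i 's/L=.18/L=.36/; s/def mz(n=4/def mz(n=4/' h.py
python3 -m creep '[{"slide":[0.0012,0.0020,0],"roll":0,"jaw":0}]' 100 >/dev/null
python3 -c "
from h import *
mz(4)"
python3 -m creep '[{"slide":[0,0,0],"roll":0.06,"jaw":0},{"slide":[0,0,0],"roll":0.06,"jaw":0},{"slide":[0,0,0],"roll":0.06,"jaw":0},{"slide":[0,0,0],"roll":0.06,"jaw":0}]' 100 >/dev/null
python3 -c "
from h import *
mz(4);go(.587,.12,.127,-.21)"
```

```text
Tz,Mz,Tool-axis,e6 mean [0.622 0.448 0.674 0.673] std [0.074 0.029 0.048 0.04 ] last e6 0.664
t 22.0 pos [0.5858 0.1202 0.1263] yaw -0.524 F [ 0.6  3.8 -9.5] T [-0.9    0.866  0.558] e6 -0.664 v6 -0.001 op 0.0121
Tz,Mz,Tool-axis,e6 mean [0.509 0.466 0.786 1.   ] std [0.046 0.041 0.044 0.571] last e6 0.936
t 22.6 pos [0.5856 0.1205 0.1263] yaw -0.766 F [ 2.9  0.3 -9. ] T [-2.726  0.84   0.498] e6 -0.936 v6 0.0 op 0.0127
t 22.6 pos [0.5856 0.1205 0.1263] yaw -0.766 tilt [ 0.11   0.021 -0.994] q1,q6 [0.56 0.22] slide [ 0.0014 -0.0007 -0.0005] roll -0.556 F [ 2.94  0.28 -9.05] T [-2.726  0.84   0.498] op 0.0127
```

```bash
python3 -m creep '[{"slide":[0,0,0],"roll":0.06,"jaw":0},{"slide":[0,0,0],"roll":0.06,"jaw":0},{"slide":[0,0,0],"roll":0.06,"jaw":0}]' 100 >/dev/null
python3 -c "
from h import *
mz(6);go(.587,.12,.127,-.21)"
```

```text
Tz,Mz,Tool-axis,e6 mean [0.804 0.569 0.716 0.815] std [0.05  0.041 0.048 0.381] last e6 0.712
t 23.2 pos [0.5852 0.1216 0.1261] yaw -0.942 F [ 0.4  5.5 -9.1] T [0.279 2.141 0.778] e6 -0.712 v6 0.0 op 0.0121
t 23.2 pos [0.5852 0.1216 0.1261] yaw -0.942 tilt [ 0.109  0.023 -0.994] q1,q6 [0.56 0.04] slide [ 0.0024 -0.0006 -0.0008] roll -0.732 F [ 0.44  5.47 -9.07] T [0.279 2.141 0.778] op 0.0121
```

```bash
python3 -m creep '[{"slide":[0,0,0],"roll":0.04,"jaw":0},{"slide":[0,0,0],"roll":0.03,"jaw":0}]' 100 >/dev/null
python3 -c "
from h import *
mz(5);go(.587,.12,.127,-.21)"
```

```text
Tz,Mz,Tool-axis,e6 mean [0.595 0.598 0.762 0.815] std [0.032 0.036 0.02  0.234] last e6 0.753
t 23.65 pos [0.585  0.1222 0.1261] yaw -1.01 F [ 2.1  0.2 -7.8] T [-1.785  1.362  0.618] e6 -0.753 v6 -0.003 op 0.0125
t 23.65 pos [0.585  0.1222 0.1261] yaw -1.01 tilt [ 0.109  0.024 -0.994] q1,q6 [ 0.56 -0.03] slide [ 0.0029 -0.0006 -0.0008] roll -0.8 F [ 2.09  0.2  -7.78] T [-1.785  1.362  0.618] op 0.0125
```

```bash
cat >> h.py <<'E'
def st():
    from scipy.spatial.transform import Rotation as Ro
    s=telemetry.get_state();w,a,b,c=s["eef_rot"];ax=Ro.from_quat([a,b,c,w]).as_matrix()[:,2]
    print(round(s["clock"],2),s["tool_pos"].round(4),"tilt",ax[:2].round(4),"op",round(s["opening"],3),"v",s["joint_velocities"][[1,2,4]].round(2))
E
python3 -m creep '[{"slide":[0,0,0],"roll":-0.14,"jaw":0},{"slide":[0,0,0],"roll":-0.13,"jaw":0}]' 100 >/dev/null
python3 -c "
from h import *
st();eyes.camera('top');rd()"
python3 -m creep '[{"slide":[0,0,0],"roll":0,"jaw":0.4}]' 100 >/dev/null
python3 -c "
from h import *
st()
for i in range(3): eyes.camera('top')
st()"
python3 -m creep '[{"slide":[0,0,-0.05],"roll":0,"jaw":0.4}]' 100 >/dev/null
python3 -c "
from h import *
st()"
python3 -m creep '[{"slide":[0,0,0],"roll":0,"jaw":0.4}]' 100 >/dev/null
python3 -c "
from h import *
st()"
python3 -m creep '[{"slide":[0,0,0],"roll":-0.14,"jaw":0.4}]' 100 >/dev/null
python3 -c "
from h import *
st()"
```

```text
23.85 [0.5847 0.1222 0.126 ] tilt [0.1085 0.0243] op 0.012 v [-0.  0. -0.]
t 23.9 pos [0.5847 0.1221 0.126 ] yaw -0.727 F [ 1.3  1.1 -6.2] T [-1.52   1.772  0.011] e6 -1.612 v6 -0.265 op 0.0122
24.0 [0.5861 0.1231 0.1271] tilt [0.1121 0.027 ] op 0.026 v [-0.01  0.01 -0.  ]
24.15 [0.5862 0.1229 0.1277] tilt [0.1124 0.0267] op 0.034 v [ 0.   -0.01 -0.01]
24.25 [0.5784 0.1207 0.1711] tilt [0.1044 0.0234] op 0.034 v [-0.66  0.6  -1.15]
24.35 [0.5826 0.1224 0.1788] tilt [0.1163 0.0285] op 0.034 v [ 0.1  -0.11  0.08]
24.45 [0.5834 0.123  0.1806] tilt [0.1196 0.0309] op 0.034 v [-0.06  0.07 -0.02]
```

```bash
python3 -c "
from h import *
go(.484,.0112,.175,.275)
s=telemetry.get_state()
d=np.array([.484,.0112])-s['tool_pos'][:2]; 
w,a,b,c=s['eef_rot'];y=np.arctan2(2*(a*b+w*c),w*w+a*a-b*b-c*c)
n=6
for k in range(n):
  yy=y+.145*k; print(k,(np.array([np.cos(yy)*d[0]+np.sin(yy)*d[1],np.sin(yy)*d[0]-np.cos(yy)*d[1]])/4).round(4))"
```

```text
t 24.45 pos [0.5834 0.123  0.1806] yaw -0.598 tilt [ 0.12   0.031 -0.992] q1,q6 [0.56 0.39] slide [-0.0197  0.1481 -0.0098] roll -0.873 F [-0.13 -0.57 -1.17] T [-0.112  0.462  0.018] op 0.0344
0 [-0.0048  0.0371]
1 [-0.0101  0.036 ]
2 [-0.0152  0.0342]
3 [-0.02    0.0316]
4 [-0.0244  0.0284]
5 [-0.0282  0.0246]
```

```bash
python3 -m creep '[{"slide":[-0.005,0.037,-0.004],"roll":-0.145,"jaw":0.4},{"slide":[-0.010,0.036,-0.004],"roll":-0.145,"jaw":0.4},{"slide":[-0.015,0.034,-0.003],"roll":-0.145,"jaw":0.4},{"slide":[-0.020,0.032,-0.001],"roll":-0.145,"jaw":0.4},{"slide":[0,0,0],"roll":-0.145,"jaw":0.4},{"slide":[0,0,0],"roll":-0.145,"jaw":0.4}]' 100
python3 -c "
from h import *
go(.484,.0112,.127,.275)
im=eyes.camera('side');cv2.imwrite('pics/s7.png',cv2.resize(im[140:300,240:440,::-1],None,fx=4,fy=3.75)[:600])
go(.484,.0112,.127,.275)"
```

```text
clock: 25.05
tool_pos: [0.4886, 0.0096, 0.1851]
eef_rot: [-0.01, 0.986, 0.149, 0.074]
contact_force: [0.8, 1.4, -0.6]
opening: 0.0343
t 25.05 pos [0.4886 0.0096 0.1851] yaw 0.3 tilt [ 0.144  0.042 -0.989] q1,q6 [0.44 1.41] slide [-0.0126 -0.003   0.0569] roll 0.025 F [ 0.79  1.37 -0.56] T [-0.068  0.443  0.008] op 0.0343
t 25.1 pos [0.4884 0.0096 0.1851] yaw 0.309 tilt [ 0.143  0.042 -0.989] q1,q6 [0.44 1.42] slide [-0.0123 -0.0031  0.0568] roll 0.034 F [-0.6  -1.01  0.52] T [-0.093  0.559 -0.006] op 0.0341
```

View pics/s7.png

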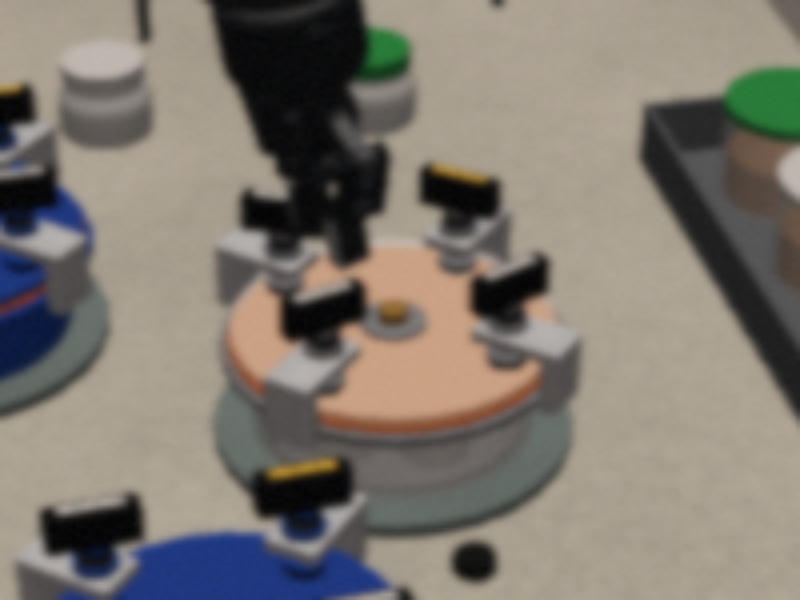

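Side picture: the fingers are above knob 2 (crop 322,305) and now lean visibly, about 8°. The other knobs stand clear. Descend.

```bash
python3 -m creep '[{"slide":[-0.007,-0.002,0.032],"roll":0.03,"jaw":0.4},{"slide":[-0.007,-0.001,0.025],"roll":0,"jaw":0.4}]' 100 >/dev/null
python3 -c "
from h import *
go(.484,.0112,.127,.275)
eyes.camera('top')
go(.484,.0112,.127,.275)"
```

```text
t 25.3 pos [0.4878 0.0128 0.1316] yaw 0.269 tilt [ 0.158  0.048 -0.986] q1,q6 [0.45 1.36] slide [-0.0048  0.0005  0.0039] roll -0.006 F [ 0.04 -0.27 -0.55] T [-0.172  0.557  0.007] op 0.0338
t 25.35 pos [0.4856 0.0121 0.1281] yaw 0.269 tilt [ 0.153  0.046 -0.987] q1,q6 [0.45 1.36] slide [-0.0019  0.0005  0.0008] roll -0.006 F [-2.4   0.35 -5.06] T [-0.279  1.121  0.052] op 0.0343
```

```bash
python3 -m creep '[{"slide":[-0.003,0.0005,0.001],"roll":0,"jaw":0}]' 100 >/dev/null
python3 -c "
from h import *
for i in range(4): eyes.camera('top')
mz(3);go(.484,.0112,.127,.275)"
```

```text
Tz,Mz,Tool-axis,e6 mean [0.357 0.028 0.07  0.105] std [0.035 0.019 0.027 0.016] last e6 0.105
t 25.8 pos [0.4829 0.0114 0.127 ] yaw 0.268 F [-1.4  6.1 -5.8] T [1.465 1.565 0.406] e6 -0.105 v6 0.002 op 0.0125
t 25.8 pos [0.4829 0.0114 0.127 ] yaw 0.268 tilt [ 0.153  0.047 -0.987] q1,q6 [0.45 1.36] slide [0.001  0.0005 0.0001] roll -0.007 F [-1.36  6.05 -5.81] T [1.465 1.565 0.406] op 0.0125
```

```bash
python3 -m creep '[{"slide":[0,0,0],"roll":0.07,"jaw":0},{"slide":[0,0,0],"roll":0.07,"jaw":0},{"slide":[0,0,0],"roll":0.07,"jaw":0},{"slide":[0,0,0],"roll":0.07,"jaw":0},{"slide":[0,0,0],"roll":0.07,"jaw":0}]' 100 >/dev/null
python3 -c "
from h import *
mz(5);go(.484,.0112,.127,.275)"
```

```text
Tz,Mz,Tool-axis,e6 mean [0.58  0.46  0.829 1.016] std [0.016 0.025 0.018 0.604] last e6 0.856
t 26.55 pos [0.4824 0.011  0.1272] yaw -0.092 F [  2.7   2.9 -11.9] T [-1.838 -0.254  0.569] e6 -0.856 v6 -0.008 op 0.0126
t 26.55 pos [0.4824 0.011  0.1272] yaw -0.092 tilt [ 0.15   0.044 -0.988] q1,q6 [0.45 1.  ] slide [ 0.0016 -0.0003  0.0004] roll -0.367 F [  2.68   2.86 -11.91] T [-1.838 -0.254  0.569] op 0.0126
```

```bash
python3 -m creep '[{"slide":[0,0,0],"roll":0.07,"jaw":0},{"slide":[0,0,0],"roll":0.07,"jaw":0},{"slide":[0,0,0],"roll":0.07,"jaw":0},{"slide":[0,0,0],"roll":0.07,"jaw":0},{"slide":[0,0,0],"roll":0.07,"jaw":0}]' 100 >/dev/null
python3 -c "
from h import *
mz(5);go(.484,.0112,.127,.275)"
```

```text
Tz,Mz,Tool-axis,e6 mean [0.832 0.619 0.908 1.067] std [0.029 0.049 0.025 0.58 ] last e6 0.897
t 27.3 pos [0.4828 0.0117 0.1279] yaw -0.442 F [ 0.7  5.  -9.5] T [-0.694  0.767  0.841] e6 -0.897 v6 -0.009 op 0.0124
t 27.3 pos [0.4828 0.0117 0.1279] yaw -0.442 tilt [ 0.151  0.044 -0.988] q1,q6 [0.45 0.65] slide [0.0012 0.0001 0.001 ] roll -0.717 F [ 0.67  5.   -9.52] T [-0.694  0.767  0.841] op 0.0124
```

```bash
python3 -m creep '[{"slide":[0,0,0],"roll":-0.14,"jaw":0},{"slide":[0,0,0],"roll":-0.13,"jaw":0},{"slide":[0,0,0],"roll":0,"jaw":0.4}]' 100 >/dev/null
python3 -c "
from h import *
for i in range(3): eyes.camera('top')
st()"
python3 -m creep '[{"slide":[0,0,-0.05],"roll":0,"jaw":0.4}]' 100 >/dev/null
python3 -c "
from h import *
go(.4815,.1165,.175,-.46)"
```

```text
27.75 [0.4837 0.0122 0.1289] tilt [0.1531 0.046 ] op 0.034 v [ 0. -0. -0.]
t 27.85 pos [0.4737 0.0089 0.1732] yaw -0.169 tilt [ 0.144  0.043 -0.989] q1,q6 [0.46 0.93] slide [-0.0101 -0.1073  0.0039] roll 0.291 F [ 1.25 -0.42 -0.31] T [-0.072  0.238 -0.019] op 0.034
```

```bash
python3 -m creep '[{"slide":[-0.004,-0.036,0],"roll":0,"jaw":0.4},{"slide":[-0.003,-0.036,0],"roll":0,"jaw":0.4},{"slide":[-0.003,-0.035,0],"roll":0.145,"jaw":0.4},{"slide":[0,0,0],"roll":0.145,"jaw":0.4}]' 100 >/dev/null
python3 -c "
from h import *
go(.4815,.1165,.127,-.46)
im=eyes.camera('side');cv2.imwrite('pics/s8.png',cv2.resize(im[140:300,240:440,::-1],None,fx=4,fy=3.75)[:600])
go(.4815,.1165,.127,-.46)"
```

```text
t 28.25 pos [0.487  0.1191 0.1906] yaw -0.48 tilt [ 0.162  0.051 -0.985] q1,q6 [0.68 0.36] slide [-0.0113  0.0123  0.0616] roll -0.02 F [ 0.41 -0.42 -0.42] T [-0.235  0.574  0.004] op 0.0344
t 28.3 pos [0.4865 0.118  0.1903] yaw -0.49 tilt [ 0.161  0.051 -0.986] q1,q6 [0.68 0.36] slide [-0.0113  0.0112  0.0616] roll -0.03 F [ 0.97 -0.39  0.35] T [-0.185  0.528 -0.018] op 0.034
```

View pics/s8.png

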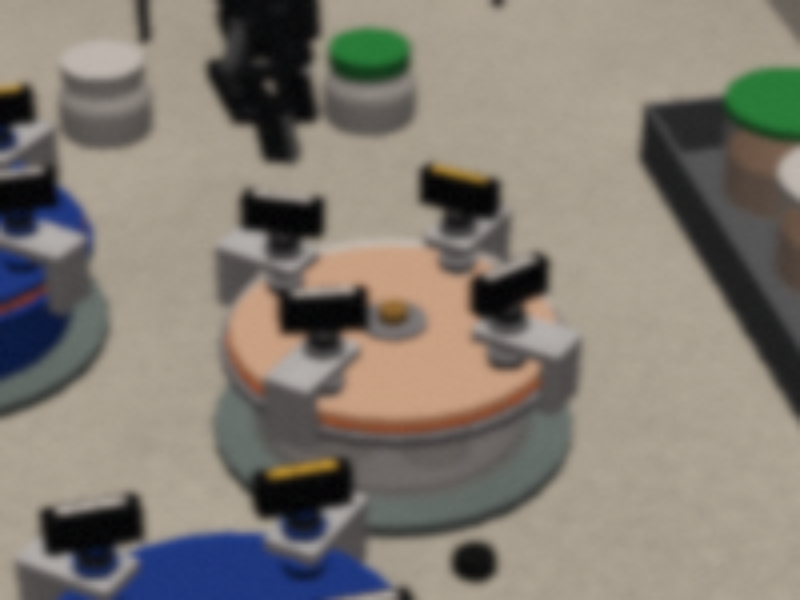

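Side picture: the gripper is high over knob 1 (crop 283,210), and knob 2 now lies square. Descend.

```bash
python3 -m creep '[{"slide":[-0.007,0.006,0.032],"roll":-0.03,"jaw":0.45},{"slide":[-0.007,0.005,0.029],"roll":0,"jaw":0.45}]' 100 >/dev/null
python3 -c "
from h import *
eyes.camera('top')
go(.4815,.1165,.127,-.46)"
```

```text
t 28.55 pos [0.4803 0.1186 0.1269] yaw -0.46 tilt [ 0.166  0.054 -0.985] q1,q6 [0.69 0.35] slide [ 0.002   0.0013 -0.0001] roll -0.0 F [-2.93 -1.96 -6.26] T [-0.51   1.233 -0.06 ] op 0.0385
```

```bash
python3 -m creep '[{"slide":[0,0.0013,0],"roll":0,"jaw":0}]' 100 >/dev/null
python3 -c "
from h import *
for i in range(5): eyes.camera('top')
mz(3);go(.4815,.1165,.127,-.46)"
```

```text
Tz,Mz,Tool-axis,e6 mean [ 0.333 -0.037  0.229  0.249] std [0.021 0.041 0.021 0.   ] last e6 0.249
t 29.05 pos [0.4801 0.1178 0.1276] yaw -0.459 F [ 2.1  7.4 -6.5] T [0.23  1.072 0.308] e6 -0.249 v6 0.001 op 0.0129
t 29.05 pos [0.4801 0.1178 0.1276] yaw -0.459 tilt [ 0.166  0.055 -0.985] q1,q6 [0.69 0.35] slide [0.0017 0.0006 0.0008] roll 0.001 F [ 2.07  7.37 -6.52] T [0.23  1.072 0.308] op 0.0129
```

```bash
python3 -m creep '[{"slide":[0,0,0],"roll":0.07,"jaw":0},{"slide":[0,0,0],"roll":0.07,"jaw":0},{"slide":[0,0,0],"roll":0.07,"jaw":0},{"slide":[0,0,0],"roll":0.07,"jaw":0},{"slide":[0,0,0],"roll":0.07,"jaw":0},{"slide":[0,0,0],"roll":0.07,"jaw":0}]' 100 >/dev/null
python3 -c "
from h import *
mz(5);go(.4815,.1165,.127,-.46)"
```

```text
Tz,Mz,Tool-axis,e6 mean [0.803 0.432 0.897 1.031] std [0.014 0.012 0.014 0.48 ] last e6 0.897
t 29.9 pos [0.4798 0.1172 0.1278] yaw -0.877 F [  7.5   8.5 -15.4] T [-0.72   0.052  0.806] e6 -0.897 v6 0.002 op 0.0133
t 29.9 pos [0.4798 0.1172 0.1278] yaw -0.877 tilt [ 0.159  0.048 -0.986] q1,q6 [ 0.69 -0.07] slide [ 0.0015 -0.0007  0.001 ] roll -0.417 F [  7.48   8.54 -15.38] T [-0.72   0.052  0.806] op 0.0133
```

```bash
python3 -m creep '[{"slide":[0,0,0],"roll":0.07,"jaw":0},{"slide":[0,0,0],"roll":0.07,"jaw":0},{"slide":[0,0,0],"roll":0.07,"jaw":0},{"slide":[0,0,0],"roll":0.07,"jaw":0},{"slide":[0,0,0],"roll":0.07,"jaw":0}]' 110 >/dev/null
python3 -c "
from h import *
mz(5);go(.4815,.1165,.127,-.46)"
```

```text
Tz,Mz,Tool-axis,e6 mean [0.852 0.552 0.696 0.833] std [0.041 0.059 0.042 0.482] last e6 0.698
t 30.65 pos [0.4802 0.1173 0.1289] yaw -1.222 F [  5.2   6.5 -13.5] T [0.549 1.333 0.886] e6 -0.698 v6 -0.001 op 0.0134
t 30.65 pos [0.4802 0.1173 0.1289] yaw -1.222 tilt [ 0.155  0.043 -0.987] q1,q6 [ 0.69 -0.42] slide [ 0.0011 -0.0006  0.0021] roll -0.762 F [  5.23   6.46 -13.49] T [0.549 1.333 0.886] op 0.0134
```

```bash
python3 -m creep '[{"slide":[0,0,0],"roll":0.06,"jaw":0},{"slide":[0,0,0],"roll":0.06,"jaw":0}]' 110 >/dev/null
python3 -c "
from h import *
mz(7);go(.4815,.1165,.127,-.46)"
```

```text
Tz,Mz,Tool-axis,e6 mean [0.799 0.576 0.737 0.827] std [0.027 0.026 0.03  0.343] last e6 0.74
t 31.2 pos [0.48   0.1172 0.129 ] yaw -1.338 F [  7.5   5.5 -15. ] T [0.228 0.543 0.81 ] e6 -0.74 v6 0.0 op 0.0133
t 31.2 pos [0.48   0.1172 0.129 ] yaw -1.338 tilt [ 0.152  0.041 -0.987] q1,q6 [ 0.69 -0.53] slide [ 0.0011 -0.0009  0.0021] roll -0.878 F [  7.5    5.51 -15.01] T [0.228 0.543 0.81 ] op 0.0133
```

```bash
python3 -m creep '[{"slide":[0,0,0],"roll":0.04,"jaw":0}]' 110 >/dev/null
python3 -c "
from h import *
mz(4)"
python3 -m creep '[{"slide":[0,0,0],"roll":-0.14,"jaw":0},{"slide":[0,0,0],"roll":-0.13,"jaw":0},{"slide":[0,0,0],"roll":0,"jaw":0.45}]' 110 >/dev/null
python3 -c "
from h import *
for i in range(3): eyes.camera('top')
st()"
python3 -m creep '[{"slide":[0,0,-0.05],"roll":0,"jaw":0.45}]' 110 >/dev/null
python3 -c "
from h import *
tx,ty=.588,.0135
go(tx,ty,.175,.45)
s=telemetry.get_state()
d=np.array([tx,ty])-s['tool_pos'][:2]; 
w,a,b,c=s['eef_rot'];y=np.arctan2(2*(a*b+w*c),w*w+a*a-b*b-c*c)
for k in range(6):
  yy=y+.148*k; print(k,(np.array([np.cos(yy)*d[0]+np.sin(yy)*d[1],np.sin(yy)*d[0]-np.cos(yy)*d[1]])/4).round(4))"
```

```text
Tz,Mz,Tool-axis,e6 mean [0.826 0.622 0.777 0.804] std [0.018 0.023 0.017 0.336] last e6 0.806
t 31.5 pos [0.48   0.1172 0.129 ] yaw -1.376 F [  8.8   4.9 -14.7] T [0.13  0.455 0.799] e6 -0.806 v6 0.003 op 0.0132
31.95 [0.4807 0.1176 0.1302] tilt [0.1506 0.0407] op 0.039 v [-0.   -0.01  0.01]
t 32.05 pos [0.4709 0.1137 0.1744] yaw -1.104 tilt [ 0.142  0.035 -0.989] q1,q6 [ 0.7  -0.28] slide [ 0.1421 -0.0583  0.0126] roll -1.554 F [ 0.6   0.74 -0.91] T [-0.043  0.326  0.012] op 0.0386
0 [ 0.0355 -0.0149]
1 [ 0.0373 -0.0095]
2 [ 0.0383 -0.0039]
3 [0.0385 0.0018]
4 [0.0378 0.0075]
5 [0.0363 0.013 ]
```

```bash
python3 -m creep '[{"slide":[0.034,-0.015,0],"roll":-0.148,"jaw":0.45},{"slide":[0.035,-0.010,0.004],"roll":-0.148,"jaw":0.45},{"slide":[0.036,-0.004,0.005],"roll":-0.148,"jaw":0.45},{"slide":[0.034,0.002,0.006],"roll":-0.148,"jaw":0.45},{"slide":[0,0,0.001],"roll":-0.148,"jaw":0.45},{"slide":[0,0,0.001],"roll":-0.148,"jaw":0.45},{"slide":[0,0,0.001],"roll":-0.148,"jaw":0.45},{"slide":[0,0,0.001],"roll":-0.148,"jaw":0.45},{"slide":[0,0,0.001],"roll":-0.148,"jaw":0.45},{"slide":[0,0,0.001],"roll":-0.148,"jaw":0.45}]' 110 >/dev/null
python3 -c "
from h import *
go(.588,.0135,.127,.45)
im=eyes.camera('side');cv2.imwrite('pics/s9.png',cv2.resize(im[140:300,240:440,::-1],None,fx=4,fy=3.75)[:600])
go(.588,.0135,.127,.45)"
```

```text
t 33.05 pos [0.5831 0.0237 0.1864] yaw 0.354 tilt [ 0.167  0.046 -0.985] q1,q6 [0.39 1.52] slide [-0.0092  0.0104  0.0589] roll -0.096 F [0.76 0.4  0.65] T [-0.187  0.556  0.027] op 0.038
t 33.1 pos [0.5831 0.0237 0.1864] yaw 0.364 tilt [ 0.167  0.046 -0.985] q1,q6 [0.39 1.53] slide [-0.0094  0.0103  0.0589] roll -0.086 F [ 0.04 -0.55  0.84] T [-0.141  0.549  0.003] op 0.0387
```

View pics/s9.png

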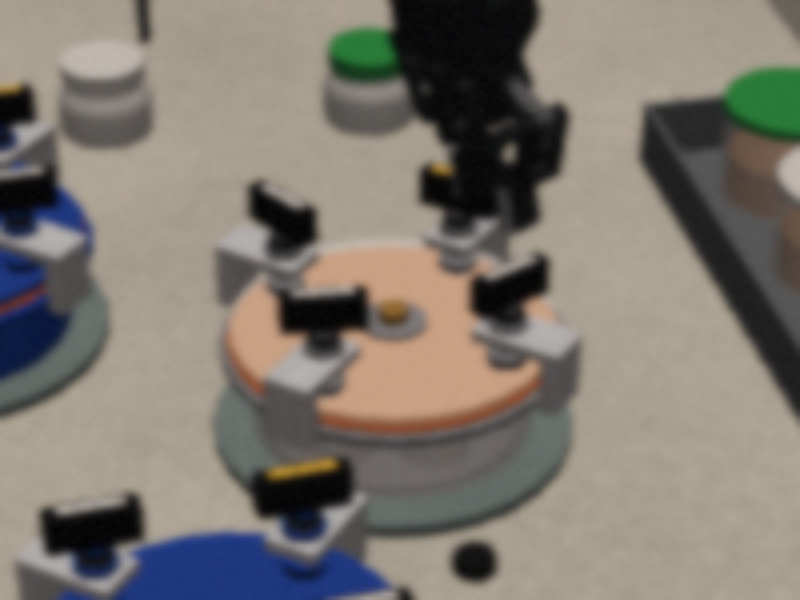

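Side picture: the fingers hang above and behind knob 3 (crop 510,290), and knob 1 has turned. Descend with the correction.

```bash
python3 -m creep '[{"slide":[-0.007,0.008,0.030],"roll":-0.085,"jaw":0.45},{"slide":[-0.006,0.003,0.028],"roll":0,"jaw":0.45}]' 110 >/dev/null
python3 -c "
from h import *
eyes.camera('top')
go(.588,.0135,.127,.45)"
```

```text
t 33.35 pos [0.5866 0.0109 0.1278] yaw 0.445 tilt [ 0.172  0.047 -0.984] q1,q6 [0.36 1.63] slide [ 0.0022 -0.0018  0.0012] roll -0.005 F [-2.24  0.07 -4.34] T [-0.341  1.074 -0.06 ] op 0.0384
```

```bash
python3 -m creep '[{"slide":[0,-0.0018,0.001],"roll":-0.005,"jaw":0}]' 100 >/dev/null
python3 -c "
from h import *
for i in range(5): eyes.camera('top')
mz(3);go(.588,.0135,.127,.45)"
python3 -m creep '[{"slide":[0,0,0],"roll":0.07,"jaw":0},{"slide":[0,0,0],"roll":0.07,"jaw":0},{"slide":[0,0,0],"roll":0.07,"jaw":0},{"slide":[0,0,0],"roll":0.07,"jaw":0},{"slide":[0,0,0],"roll":0.07,"jaw":0},{"slide":[0,0,0],"roll":0.07,"jaw":0}]' 100 >/dev/null
python3 -c "
from h import *
mz(5);go(.588,.0135,.127,.45)"
```

```text
Tz,Mz,Tool-axis,e6 mean [ 0.249  0.054 -0.135 -0.136] std [0.026 0.023 0.007 0.004] last e6 -0.14
t 33.85 pos [0.5856 0.0129 0.1272] yaw 0.449 F [-4.2  2.2  0. ] T [1.696 2.624 0.279] e6 0.14 v6 0.004 op 0.0123
t 33.85 pos [0.5856 0.0129 0.1272] yaw 0.449 tilt [ 0.172  0.048 -0.984] q1,q6 [0.37 1.63] slide [0.0024 0.0005 0.0006] roll -0.001 F [-4.19  2.19  0.02] T [1.696 2.624 0.279] op 0.0123
Tz,Mz,Tool-axis,e6 mean [0.955 0.41  0.606 0.78 ] std [0.031 0.045 0.031 0.486] last e6 0.639
t 34.7 pos [0.5854 0.0136 0.1277] yaw 0.02 F [-3.1  8.3 -3. ] T [1.457 1.998 0.919] e6 -0.639 v6 0.002 op 0.012
t 34.7 pos [0.5854 0.0136 0.1277] yaw 0.02 tilt [ 0.171  0.045 -0.984] q1,q6 [0.37 1.2 ] slide [0.0024 0.0002 0.0012] roll -0.43 F [-3.09  8.31 -3.02] T [1.457 1.998 0.919] op 0.012
```

```bash
python3 -m creep '[{"slide":[0,-0.0015,0],"roll":0.07,"jaw":0},{"slide":[0,0,0],"roll":0.07,"jaw":0},{"slide":[0,0,0],"roll":0.07,"jaw":0},{"slide":[0,0,0],"roll":0.07,"jaw":0},{"slide":[0,0,0],"roll":0.07,"jaw":0}]' 100 >/dev/null
python3 -c "
from h import *
mz(5);go(.588,.0135,.127,.45)"
```

```text
Tz,Mz,Tool-axis,e6 mean [0.915 0.532 0.976 1.137] std [0.034 0.044 0.029 0.485] last e6 0.999
t 35.45 pos [0.5852 0.0146 0.1279] yaw -0.327 F [-1.1  6.5 -5.7] T [-0.773  1.379  0.883] e6 -0.999 v6 -0.0 op 0.0125
t 35.45 pos [0.5852 0.0146 0.1279] yaw -0.327 tilt [ 0.168  0.038 -0.985] q1,q6 [0.38 0.84] slide [0.0029 0.0003 0.0013] roll -0.777 F [-1.06  6.54 -5.67] T [-0.773  1.379  0.883] op 0.0125
```

```bash
python3 -m creep '[{"slide":[-0.0005,-0.0013,0],"roll":0.05,"jaw":0},{"slide":[0,0,0],"roll":0.05,"jaw":0},{"slide":[0,0,0],"roll":0.05,"jaw":0},{"slide":[-0.0005,-0.0013,0],"roll":0.03,"jaw":0}]' 100 >/dev/null
python3 -c "
from h import *
mz(7);go(.588,.0135,.127,.45)"
```

```text
Tz,Mz,Tool-axis,e6 mean [0.536 0.56  1.091 1.17 ] std [0.046 0.057 0.018 0.225] last e6 1.086
t 36.2 pos [0.5852 0.016  0.1279] yaw -0.499 F [-0.1 -0.4 -5.7] T [-3.892  0.993  0.481] e6 -1.086 v6 -0.004 op 0.0121
t 36.2 pos [0.5852 0.016  0.1279] yaw -0.499 tilt [ 0.165  0.03  -0.986] q1,q6 [0.38 0.66] slide [0.0035 0.001  0.0013] roll -0.949 F [-0.11 -0.36 -5.75] T [-3.892  0.993  0.481] op 0.0121
```

```bash
python3 -m creep '[{"slide":[0,0,0],"roll":0.04,"jaw":0},{"slide":[0,0,0],"roll":0.03,"jaw":0}]' 100 >/dev/null
python3 -c "
from h import *
mz(7);go(.588,.0135,.127,.45)"
```

```text
Tz,Mz,Tool-axis,e6 mean [0.72  0.587 1.153 1.209] std [0.027 0.032 0.027 0.208] last e6 1.146
t 36.75 pos [0.5852 0.0158 0.1279] yaw -0.568 F [ 0.5  2.6 -6.2] T [-2.871  1.067  0.77 ] e6 -1.146 v6 -0.002 op 0.0124
t 36.75 pos [0.5852 0.0158 0.1279] yaw -0.568 tilt [ 0.164  0.03  -0.986] q1,q6 [0.38 0.59] slide [0.0034 0.0006 0.0013] roll -1.018 F [ 0.53  2.62 -6.22] T [-2.871  1.067  0.77 ] op 0.0124
```

```bash
python3 -m creep '[{"slide":[0,0,0],"roll":-0.14,"jaw":0},{"slide":[0,0,0],"roll":-0.13,"jaw":0},{"slide":[0,0,0],"roll":0,"jaw":0.45},{"slide":[0,0,0],"roll":0,"jaw":0.45},{"slide":[0,0,-0.05],"roll":0,"jaw":0.45},{"slide":[0,0,-0.05],"roll":0,"jaw":0.45},{"slide":[0,0,-0.03],"roll":0,"jaw":0.45},{"slide":[0,0,0],"roll":0,"jaw":0.45}]' 100
python3 -c "
from h import *
rd()
im=eyes.camera('side');cv2.imwrite('pics/s10.png',im[:,:,::-1])
im=eyes.camera('top');cv2.imwrite('pics/t10.png',im[:,:,::-1])"
```

```text
clock: 37.55
tool_pos: [0.5674, 0.0135, 0.2643]
eef_rot: [-0.034, 0.984, -0.154, 0.086]
contact_force: [-0.1, -0.2, -1.5]
opening: 0.0385
t 37.55 pos [0.5674 0.0135 0.2643] yaw -0.318 F [-0.1 -0.2 -1.5] T [-0.054  0.464  0.033] e6 0.156 v6 -0.039 op 0.0385
```

View pics/s10.png

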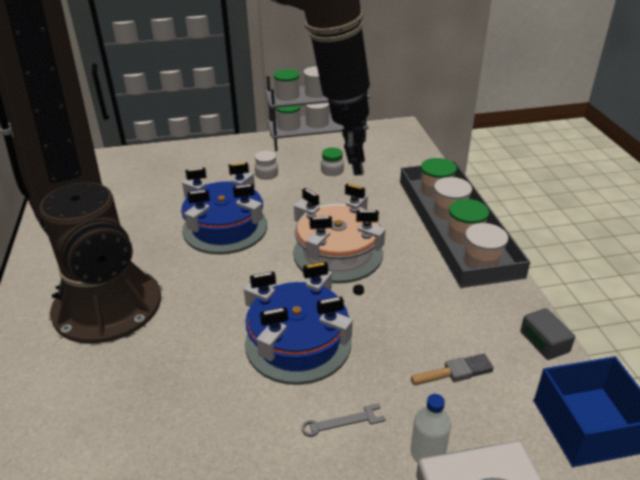

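View pics/t10.png

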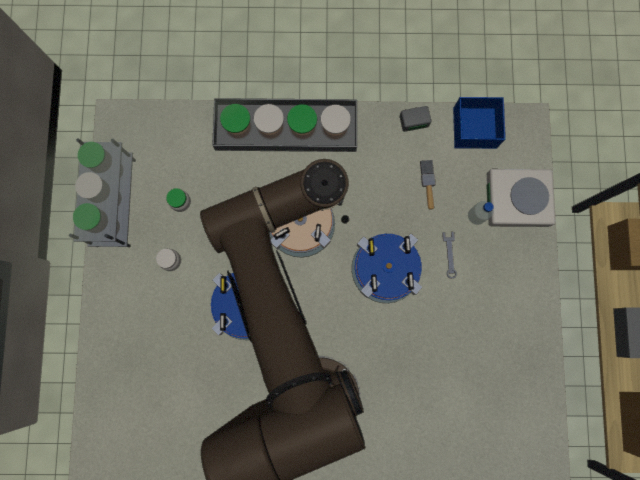

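The gripper is clear of everything, at side (355,160), well above knob 3. All four knobs have turned, and the pots, flask, brush, wrench and spare shoe are where they were. I'm handing in.

```bash
python3 -c "
from station import manip
print(manip.job_done())"
```

```text
the job is handed in; nothing more can be done
None
```

I tightened all four knobs of the clear-lidded canister clockwise in crisscross order (0, 2, 1, 3), in two passes, and handed the job in at about 38 s.

| Knob | Snug pass (N m) | Full pass (N m) | Full pass, from angle turned (N m) |
|---|---|---|---|
| 0 | 0.39 | 0.60 | 0.59 |
| 2 | 0.40 | 0.62 | 0.58 |
| 1 | 0.35 | about 0.60 | 0.60 |
| 3 | 0.33 | 0.59 | 0.61 |

- **Torque readings:** The tool slowly drifted to a lean of about 0.17 rad, so from knob 0's second pass on I corrected the moment reading for side force at the wrist. The raw readings for that pass went as high as 0.96 N m.
- **Agreement:** The corrected values match the torque worked out from the angle turned to within about 0.04 N m, and none went over 0.7.
- **Snug pass:** Knobs 1 and 3 first read about 0.43 and 0.40 N m, and the correction came only after I had let go. They are lower than I aimed for, but within 0.30 to 0.50.
- **Final pictures:** The gripper is clear of everything. The pots, flask, wrench, brush and spare shoe have not moved. The arm hid the spare sealing ring, so I could not confirm it; the gripper stayed above the knobs and never came near it. I did not press on the lid.

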